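# Run a batch of ornaments through the curing machine

### The job

Slide the curing machine's hatch open, take out every cured red ornament and stand it upright in the pink tray, and stand every ivory ornament from the newspaper upright in a pocket of its own in the machine. Then push the hatch gently along its track until it is fully shut against the frame, and only after that turn the timer dial to the fifth click, the green mark. Leave the paint pots where they stand.

Things in the scene. Friction and masses are not known exactly. Their poses are not given: they have to be found in the camera images.
- machine: Curing machine, fixed: white open-topped box 208 x 208 mm, walls 6 mm thick, tops 108 mm up. Aluminium track rails (tops 116 mm up) carry its hatch and run to x = -310 mm; a frame bar at the +x end stops the shut hatch. On its -y side a grey dial pod, 100 x 96 x 85 mm high, centred at x -20, y -166 mm. Origin: box centre on the table; x away from the robot at yaw 0.
- machine_in (a point): Centre of the box's inner floor, 8 mm above the table, axes as the machine's. A cross of steel dividers (4 mm thick, tops 58 mm above the table) splits the inside into four pockets, each 96 x 96 mm, centred at x = +/-50, y = +/-50 mm.
- hatch (a joint): The amber see-through hatch, a flat plate 210 x 204 mm, 6 mm thick, that slides level over the box top along the machine's x. Metres: 0 = shut against the frame bar, grows as it slides to -x (towards the robot), 0.205 = fully open, clear of the pockets. Stays where it is left; takes 2 to 4 N.
- hatch_handle (a point): Top centre of the hatch's black handle, a tab 12 mm thick along the machine's x, 70 mm along y, rising 30 mm from the hatch's top (this point is 145 mm above the table); it moves with the hatch and lies at machine x = +68 mm when shut, y = 0.
- dial (a joint): Timer dial on the grey pod. Radians, 0 to 3.2, clockwise from above, a detent (click) every 0.4 rad: 0 is off (thick red mark), the fifth click is 2.0 (thick green mark). The white pointer points along the machine's +y at 0, +x at 1.57, -y at 3.14. A click takes 0.1 to 0.2 N m; let go, the dial settles in the nearest detent.
- dial_grip (a point): Top centre of the dial's black grip bar (117 mm above the table), on the dial's axis. The bar is 12 mm thick, 56 mm long, 24 mm high, and lies along the pointer line, on a disc 68 mm across.
- tray: Pink packing tray, fixed, open box 150 (x) x 170 (y) x 45 mm, walls and floor 5 mm. Origin at the centre of its underside.
- pot_blue: Bystander: white paint pot with a blue lid, 44 mm across, 46 mm tall, loose. Origin under its centre.
- pot_green: Bystander: white paint pot with a green lid, 44 mm across, 46 mm tall, loose. Origin under its centre.
- fresh1: A freshly decorated ivory glass ornament with a gold band, standing on the newspaper sheet on the table; two to four of these are there in a run. 58 mm across its round body, foot 48 mm, 92 mm tall; its brass cap, an upright cylinder 22 mm across from 62 to 92 mm up, can be gripped from above; 65 to 105 g. Origin: centre of the underside, z up.
- fresh2: A freshly decorated ivory glass ornament with a gold band, standing on the newspaper sheet on the table; two to four of these are there in a run. 58 mm across its round body, foot 48 mm, 92 mm tall; its brass cap, an upright cylinder 22 mm across from 62 to 92 mm up, can be gripped from above; 65 to 105 g. Origin: centre of the underside, z up.
- fresh3: A freshly decorated ivory glass ornament with a gold band, standing on the newspaper sheet on the table; two to four of these are there in a run. 58 mm across its round body, foot 48 mm, 92 mm tall; its brass cap, an upright cylinder 22 mm across from 62 to 92 mm up, can be gripped from above; 65 to 105 g. Origin: centre of the underside, z up.
- fresh4: A freshly decorated ivory glass ornament with a gold band, standing on the newspaper sheet on the table; two to four of these are there in a run. 58 mm across its round body, foot 48 mm, 92 mm tall; its brass cap, an upright cylinder 22 mm across from 62 to 92 mm up, can be gripped from above; 65 to 105 g. Origin: centre of the underside, z up.
- cured1: A cured red glass ornament with a gold band, standing in a pocket of the machine; one or two of these are there in a run. 58 mm across its round body, foot 48 mm, 92 mm tall; its brass cap, an upright cylinder 22 mm across from 62 to 92 mm up, can be gripped from above; 65 to 105 g. Origin: centre of the underside, z up.
- cured2: A cured red glass ornament with a gold band, standing in a pocket of the machine; one or two of these are there in a run. 58 mm across its round body, foot 48 mm, 92 mm tall; its brass cap, an upright cylinder 22 mm across from 62 to 92 mm up, can be gripped from above; 65 to 105 g. Origin: centre of the underside, z up.
Not all that is in view belongs to the job. Of the things that look like the tray, take the one that is farthest from the robot's base at the start.

How it is judged (in metres and radians):
On the way, in this order (a step that is already met when the one before it is completed fails the run):
1. the hatch is slid open (value of joint hatch above 0.17 m), for 0.2 s.
2. with the hatch still open, the cured ornaments stand in the tray and all ivory ornaments stand upright in the machine's pockets (x of fresh1 in the frame of machine between -0.098 and 0.098 m and y of fresh1 in the frame of machine between -0.098 and 0.098 m and z of fresh1 in the frame of machine between 0.003 and 0.016 m and angle between each of fresh1, fresh2, fresh3, fresh4, cured1, cured2's own z axis and vertical below 0.15 rad and x of fresh2 in the frame of machine between -0.098 and 0.098 m and y of fresh2 in the frame of machine between -0.098 and 0.098 m and z of fresh2 in the frame of machine between 0.003 and 0.016 m and x of fresh3 in the frame of machine between -0.098 and 0.098 m and y of fresh3 in the frame of machine between -0.098 and 0.098 m and z of fresh3 in the frame of machine between 0.003 and 0.016 m and x of fresh4 in the frame of machine between -0.098 and 0.098 m and y of fresh4 in the frame of machine between -0.098 and 0.098 m and z of fresh4 in the frame of machine between 0.003 and 0.016 m and x of cured1 in the frame of tray between -0.07 and 0.07 m and y of cured1 in the frame of tray between -0.08 and 0.08 m and z of cured1 in the frame of tray between 0.001 and 0.012 m and x of cured2 in the frame of tray between -0.07 and 0.07 m and y of cured2 in the frame of tray between -0.08 and 0.08 m and z of cured2 in the frame of tray between 0.001 and 0.012 m and value of joint hatch above 0.1 m), for 0.2 s.
3. the hatch is shut against the frame (x of fresh1 in the frame of machine between -0.098 and 0.098 m and y of fresh1 in the frame of machine between -0.098 and 0.098 m and z of fresh1 in the frame of machine between 0.003 and 0.016 m and angle between each of fresh1, fresh2, fresh3, fresh4's own z axis and vertical below 0.15 rad and x of fresh2 in the frame of machine between -0.098 and 0.098 m and y of fresh2 in the frame of machine between -0.098 and 0.098 m and z of fresh2 in the frame of machine between 0.003 and 0.016 m and x of fresh3 in the frame of machine between -0.098 and 0.098 m and y of fresh3 in the frame of machine between -0.098 and 0.098 m and z of fresh3 in the frame of machine between 0.003 and 0.016 m and x of fresh4 in the frame of machine between -0.098 and 0.098 m and y of fresh4 in the frame of machine between -0.098 and 0.098 m and z of fresh4 in the frame of machine between 0.003 and 0.016 m and value of joint hatch below 0.005 m), for 0.3 s.
4. the dial is at the fifth click with the hatch shut (value of joint dial between 1.87 and 2.13 rad and value of joint hatch below 0.005 m), for 0.3 s.
At the end, for the whole second after the job is handed in: The hatch is shut (within 5 mm), the dial rests at the fifth click (2.0 +/- 0.13 rad), every ivory ornament stands upright (within 0.15 rad) on the floor of the machine, every cured red ornament stands upright in the pink tray, and all are at rest (all of step 4 and x of fresh1 in the frame of machine between -0.098 and 0.098 m and y of fresh1 in the frame of machine between -0.098 and 0.098 m and z of fresh1 in the frame of machine between 0.003 and 0.016 m and angle between each of fresh1, fresh2, fresh3, fresh4, cured1, cured2's own z axis and vertical below 0.15 rad and x of fresh2 in the frame of machine between -0.098 and 0.098 m and y of fresh2 in the frame of machine between -0.098 and 0.098 m and z of fresh2 in the frame of machine between 0.003 and 0.016 m and x of fresh3 in the frame of machine between -0.098 and 0.098 m and y of fresh3 in the frame of machine between -0.098 and 0.098 m and z of fresh3 in the frame of machine between 0.003 and 0.016 m and x of fresh4 in the frame of machine between -0.098 and 0.098 m and y of fresh4 in the frame of machine between -0.098 and 0.098 m and z of fresh4 in the frame of machine between 0.003 and 0.016 m and x of cured1 in the frame of tray between -0.07 and 0.07 m and y of cured1 in the frame of tray between -0.08 and 0.08 m and z of cured1 in the frame of tray between 0.001 and 0.012 m and x of cured2 in the frame of tray between -0.07 and 0.07 m and y of cured2 in the frame of tray between -0.08 and 0.08 m and z of cured2 in the frame of tray between 0.001 and 0.012 m and linear speed of each of fresh1, fresh2, fresh3, fresh4, cured1, cured2 below 0.03 m/s and velocity of joint hatch below 0.01 m/s); the robot touches nothing.
It fails at once if a paint pot is moved by more than 5 cm (distance of any of pot_blue, pot_green from where it was at the start of the episode above 0.05 m).
It fails at once if the hatch is slammed: it moves shut faster than 0.5 m/s (velocity of joint hatch below -0.5 m/s).
Of fresh1, fresh2, fresh3, fresh4 only 2 to 4 are there at a start; the rules pass over those that are not, and their reading is None.
Of cured1, cured2 only 1 to 2 are there at a start; the rules pass over those that are not, and their reading is None.
At some moment in a run one of fresh1, fresh2, fresh3, fresh4 may be knocked a few centimetres aside while the robot is not near it.
It also fails if it takes over 210 s, if anything falls off the work surface, if the arm or the gripper's body presses on something with over 40 N, if the wrist force passes 120 N, or if a joint passes its speed limit or range.

### The arm

A 7-joint arm with a two-finger parallel gripper is mounted at the origin on the work surface. World frame = base frame: x ahead of the robot, y to its left, z up, the work surface at z = 0. Lengths are in mm, angles in rad, forces in N, time in s.
With the tool pointing down it reaches from about 400 to 850 mm from the base axis. Payload 10.4 kg.
Tool frame: the origin (TCP) lies between the finger pads; the fingertips stand 11 mm ahead of it and the grasp point (between the pads) lies 8 mm behind it; y points along the fingers, z is the direction in which the jaws open and shut, and the axes are right-handed (so a half turn about y gives the same grasp; the last joint's range is limited). The gripper opens to 85 mm and grips with 20 to 120 N. Pads are 22 mm wide; open, the fingers measure 114 mm over their backs; the gripper's body (76 mm by 85 mm) begins 54 mm behind the grasp point. The pads swing forward as they close: fully open they stand 13 mm farther back than shut.
Start: joints at [-1.138, 0.332, -0.065, 1.46, 0.022, 1.35, -0.088], TCP at [275.104, 561.22, 242.338] pointing down, gripper open.
Joint ranges: [-2.6, 2.6], [-0.5, 2.12], [-1.47, 1.34], [0.16, 2.42], [-1.27, 4.41], [0.06, 2.06], [-2.6, 2.6]. Speed limits (rad/s): [2.22, 2.22, 2.79, 2.79, 3.14, 3.14, 3.14].

### API

Orientations are given as a unit quaternion [w, x, y, z].
In Python, from bench import ctrl, optics, order, finder gives the robot as it stands.
- The arm moves only by the tool drive_tool, never from a script. Its argument "rows" is a list of rows, each a list of 6 numbers: the shift along the world's x, y, z in cm, then the turn, a rotation vector about the world's x, y, z in rad. A call has 1 to 12 rows; each row shifts and turns the pose as measured when the row begins; what a row does not reach is not made up. A row lasts 1/8 s, in which the tool goes at most 62.5 mm and 10.7 degrees, less where a joint would pass 70% of its speed; a pose out of reach is approached as far as the arm can. A call is refused whole if a number of a shift passes 6.25 or a number of a turn 0.188, either way. A call with a gripper value outside its range is refused whole. "claw" is the opening in per cent of the stroke, from 0 (shut) to 100 (fully open), set as the call begins (left out, the last holds). The fingers move at their own pace and stop on an object; "grip_force" is the grip in N (left out, the last holds). Time passes only in rows, so rows that do not move let the fingers close. It gives the time, the measured TCP pose, the force and the opening at its end, in the units of the state.
- ctrl.get_obs(): the state, without advancing time (a new reading comes with each control period).
- optics.camera(name): name is "scene" or "side" or "wrist"; returns a dict with "pixels" (384x512x3 uint8, red, green, blue), "mtx" (3x3 intrinsics, pixels), "extrinsics" (4x4, takes a point from world to camera coordinates). Camera axes: x right, y up, looking along -z (the intrinsics and any distortion apply to the point x, -y, -z); pixel columns grow to the right and rows downward; lengths in mm; the calibration is good to about 2 mm. A picture is of the moment at which its call begins. There is no depth.
- order.hand_in(): hands the job in, once; it reports no verdict.
Trained networks look in a picture, given as the dict that the camera call returned (one of the last four; its "shot" number tells which), for a name from the list of things; names that differ only in an ending like _2 or _b are one class to them, and where a whole thing is asked for, a point or a joint stands for the part that bears it (a point fixed in the world has none). Each returns a list of dicts, best first, with "confidence" (0 to 1); they miss things now and then, are a little off and sometimes report something else, mostly with a low value. They report only what shows in the picture. A call takes as long as a camera call. They do not tell look-alikes from the thing itself.
- finder.search_frame(thing, picture): "point" ([row, column] in pixels, amid what is visible of it).
The state is a dict: "clock": time; "q": joint angles; "qd": joint speeds; "tau": joint torques, N m; "position": TCP position; "orientation": TCP orientation; "contact_force": force on the tool from outside, world axes, zero at the start; "torque": the same for the moment, N m; "opening": finger opening in mm.
Only numpy, scipy, OpenCV 4.12 (cv2) and the standard library are available. Lean on these libraries where they do the work, as an engineer would, in place of code of your own. Each camera call takes 0.05 s, during which the arm holds its last target. There are 200 camera calls.

## Working session

There is one attempt and no reset: what is moved stays moved. The work goes in short steps, Python scripts to look and compute and a tool call to move; the robot and the scene stay as the last step left them, time stands still between calls to the robot, and variables do not carry over. Pictures are saved under pics/ and viewed, about 12 in all and at most 16, crops included, and the job is handed in when it is done.

Besides the shell and the picture viewer there is one more tool, called after "Call:" by a JSON object that holds its "fn" and its "kwargs", one argument or row to a line. drive_tool: Moves the arm, as the interface text tells. Its arguments: {"type":"object","properties":{"rows":{"type":"array","items":{"type":"array","items":{"type":"number"}}},"claw":{"type":"number"},"grip_force":{"type":"number"}},"required":["rows"]}

```bash
ls; mkdir -p pics; cat > h.py <<'E'
import numpy as np, cv2
from bench import ctrl, optics, order, finder
def save(p,name): cv2.imwrite('pics/'+name, p['pixels'][:,:,::-1])
def ray(p,rc):
    K=np.array(p['mtx'],float);E=np.array(p['extrinsics'],float)
    d=np.linalg.inv(K)@[rc[1],rc[0],1]; d=np.array([d[0],-d[1],-d[2]])
    R=E[:3,:3]; o=-R.T@E[:3,3]; d=R.T@d
    return o,d/np.linalg.norm(d)
def atz(p,rc,z):
    o,d=ray(p,rc); return (o+d*(z-o[2])/d[2])[:3]
def proj(p,X):
    K=np.array(p['mtx'],float);E=np.array(p['extrinsics'],float)
    c=E[:3,:3]@np.array(X,float)+E[:3,3]; u=K@[c[0],-c[1],-c[2]]
    return [round(u[1]/u[2],1),round(u[0]/u[2],1)]
def tri(obs):
    A=np.zeros((3,3));b=np.zeros(3)
    for o,d in obs:
        M=np.eye(3)-np.outer(d,d);A+=M;b+=M@o
    X=np.linalg.solve(A,b); return X,[float(np.linalg.norm((np.eye(3)-np.outer(d,d))@(X-o))) for o,d in obs]
E
python3 - <<'E'
from h import *
o=ctrl.get_obs();print(o)
ims=[]
for c in ['scene','side','wrist']:
    p=optics.camera(c); print(p.keys(), p['extrinsics'][:3] if 0 else '', np.round(ray(p,(192,256)),2).tolist()); ims.append(p)
    for t in ['machine','hatch_handle','dial_grip','tray','pot_blue','pot_green','fresh1','cured1']:
        print(c,t,[(np.round(r['point']).tolist(),round(r['confidence'],2)) for r in finder.search_frame(t,p)])
    cv2.imwrite(f'pics/{c}0.png',cv2.resize(p['pixels'][:,:,::-1],(800,600)))
E
```

```text
pics
{'clock': 0.0, 'q': array([-1.13763228,  0.33288501, -0.06470577,  1.46096149,  0.02162657,
        1.34988565, -0.0885125 ]), 'qd': array([-0.00188905, -0.00047936,  0.00176637,  0.00065497,  0.00250588,
        0.00064822,  0.00133412]), 'tau': array([ 4.09755667e-04, -6.25429702e+01,  4.96306247e-02, -3.91622400e+01,
        1.63914176e-02,  9.79423552e-03,  6.41060666e-06]), 'position': array([274.94159273, 560.87184856, 241.49810318]), 'orientation': array([-0.68832415,  0.68933071, -0.1598226 ,  0.15965519]), 'contact_force': array([ 1.04555582, -0.83864022,  0.24520147]), 'torque': array([-0.06963106, -0.00882645, -0.0087817 ]), 'opening': 85.36059762856807}
dict_keys(['pixels', 'mtx', 'extrinsics', 'shot'])  [[1257.44, 602.58, 1063.39], [-0.59, -0.41, -0.7]]
scene machine [([220.0, 236.0], 0.66), ([214.0, 242.0], 0.61), ([158.0, 136.0], 0.59)]
scene hatch_handle []
scene dial_grip [([199.0, 190.0], 0.84), ([221.0, 235.0], 0.24)]
scene tray [([231.0, 405.0], 0.73), ([275.0, 334.0], 0.66)]
scene pot_blue [([181.0, 115.0], 0.65)]
scene pot_green [([157.0, 191.0], 0.7)]
scen
[... 376 characters left out ...]
312.0, 333.0], 0.26), ([211.0, 302.0], 0.22)]
side dial_grip [([208.0, 303.0], 0.63)]
side tray [([208.0, 299.0], 0.6), ([134.0, 231.0], 0.56), ([147.0, 154.0], 0.56)]
side pot_blue [([302.0, 364.0], 0.54)]
side pot_green [([295.0, 258.0], 0.91)]
side fresh1 [([274.0, 292.0], 0.94), ([317.0, 295.0], 0.89), ([280.0, 330.0], 0.74), ([313.0, 338.0], 0.58)]
side cured1 [([278.0, 327.0], 0.56)]
dict_keys(['pixels', 'mtx', 'extrinsics', 'shot'])  [[203.13, 597.41, 373.73], [0.27, -0.14, -0.95]]
wrist machine [([379.0, 85.0], 0.5)]
wrist hatch_handle []
wrist dial_grip []
wrist tray [([194.0, 155.0], 0.67), ([338.0, 208.0], 0.61)]
wrist pot_blue []
wrist pot_green []
wrist fresh1 []
wrist cured1 []
```

View pics/scene0.png

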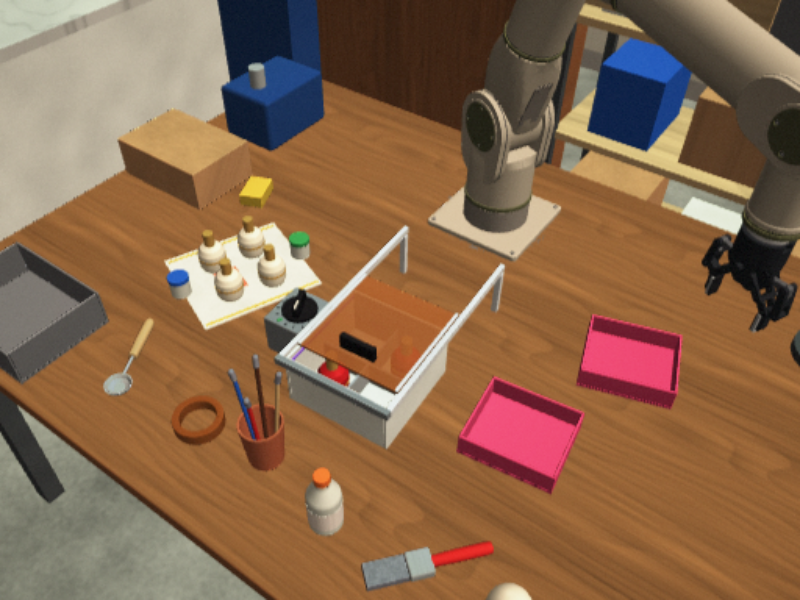

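View pics/side0.png

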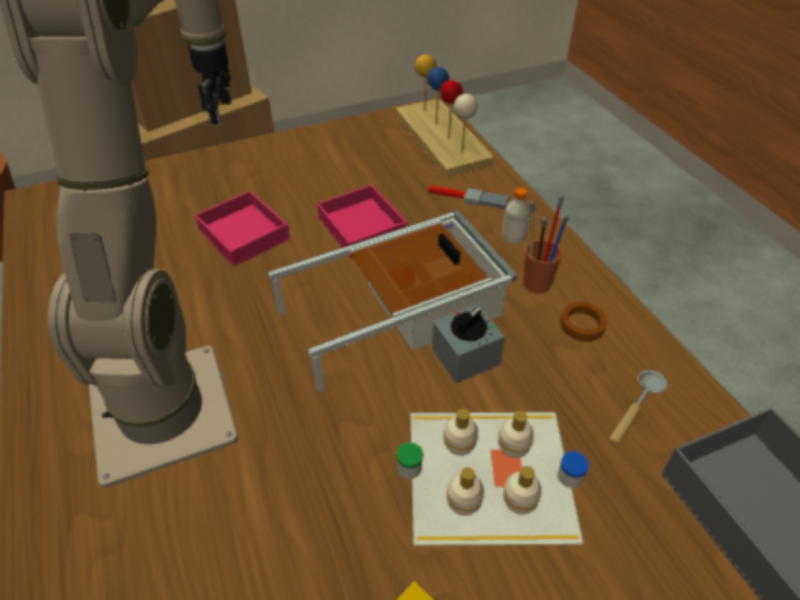

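The scene shows two pink trays, at scene (530,432) and (630,360) in the enlarged picture. It also shows four ivory ornaments on the newspaper, two reds in the machine (one under the amber hatch), and the hatch partly open. Next I measure.

```bash
python3 - <<'E'
from h import *
s=optics.camera('scene');d=optics.camera('side')
k=1/1.5625
def P(n,a,b):
    X,e=tri([ray(s,(a[1]*k,a[0]*k)),ray(d,(b[1]*k,b[0]*k))]);print(n,np.round(X,0),np.round(e,1))
P('railend -y',(405,230),(311,352));P('railend +y',(503,268),(270,273))
P('frame -y',(281,358),(513,277));P('frame +y',(388,410),(457,214))
P('handle top',(358,340),(449,240))
P('dial grip',(300,298),(471,319))
for n,a,b in [('A',(248,222),(462,414)),('B',(208,237),(467,474)),('C',(269,251),(520,417)),('D',(225,266),(526,472))]: P(n,a,b)
P('potb',(178,276),(574,460));P('potg',(300,239),(409,453))
for c in [(495,382),(582,412),(552,487),(460,437)]: print('trayfar rim z45',np.round(atz(s,(c[1]*k,c[0]*k),45)))
for c in [(595,318),(681,337),(671,404),(579,377)]: print('traynear',np.round(atz(s,(c[1]*k,c[0]*k),45)))
print(s['mtx'])
E
```

```text
railend -y [275. -62. 108.] [1.5 1.5]
railend +y [260. 160. 110.] [1.4 1.4]
frame -y [690. -34. 110.] [2.5 2.5]
frame +y [675. 181. 114.] [3.1 3.1]
handle top [605.  71. 149.] [0.7 0.7]
dial grip [ 562. -102.  113.] [3.1 3.1]
A [ 459. -304.  136.] [14.6 14.6]
B [ 465. -384.   69.] [44.7 44.7]
C [ 514. -282.   95.] [44.6 44.6]
D [ 524. -364.   26.] [11.9 11.9]
potb [ 608. -392.   46.] [0.4 0.4]
potg [ 368. -274.   41.] [0.1 0.1]
trayfar rim z45 [468. 269.  45.]
trayfar rim z45 [437. 423.  45.]
trayfar rim z45 [600. 448.  45.]
trayfar rim z45 [604. 281.  45.]
traynear [216. 345.  45.]
traynear [166. 497.  45.]
traynear [331. 540.  45.]
traynear [369. 385.  45.]
[[472.47634648   0.         250.54498228]
 [  0.         472.47634648 193.8337987 ]
 [  0.           0.           1.        ]]
```

```bash
python3 - <<'E'
from h import *
import itertools
s=optics.camera('scene');d=optics.camera('side');k=1/1.5625
S=[(248,222),(208,237),(269,251),(225,266)];D=[(462,414),(467,474),(520,417),(526,472)]
for i,a in enumerate(S):
  for j,b in enumerate(D):
    X,e=tri([ray(s,(a[1]*k,a[0]*k)),ray(d,(b[1]*k,b[0]*k))])
    if e[0]<10: print(i,j,np.round(X),round(e[0],1))
E
```

```text
0 1 [ 426. -364.   82.] 0.7
1 3 [ 511. -396.   82.] 1.0
2 0 [ 469. -264.   82.] 1.2
3 2 [ 554. -305.   80.] 0.6
```

```bash
cat >> h.py <<'E'
from scipy.spatial.transform import Rotation as Ro
def tool():
    o=ctrl.get_obs(); q=o['orientation']; return o,Ro.from_quat([q[1],q[2],q[3],q[0]])
def st(yaw=None):
    o,R=tool();M=R.as_matrix()
    print('t',round(o['clock'],2),'pos',np.round(o['position'],1),'F',np.round(o['contact_force'],1),'open',round(o['opening'],1),'q5,7',np.round(o['q'],2))
    print('y',np.round(M[:,1],3),'z',np.round(M[:,2],3))
    if yaw is not None:  # jaws along yaw, tool y down
        best=None
        for s in (0,np.pi):
            a=yaw+s; z=np.array([np.cos(a),np.sin(a),0]);y=np.array([0,0,-1.]);x=np.cross(y,z)
            v=(Ro.from_matrix(np.c_[x,y,z])*R.inv()).as_rotvec()
            if best is None or np.linalg.norm(v)<np.linalg.norm(best): best=v
        print('turn',np.round(best,3))
E
python3 - <<'E'
from h import *
st(0.068)
E
```

```text
t 1.55 pos [275.1 561.2 242.3] F [ 0.  -0.9 -0.4] open 85.5 q5,7 [-1.14  0.33 -0.06  1.46  0.02  1.35 -0.09]
y [ 0.  0. -1.] z [0.44  0.898 0.   ]
turn [-0.     0.    -1.047]
```

Call:
{"fn": "drive_tool", "kwargs": {
  "rows": [
    [0,0,6,0,0,0],
    [3.2,-5.5,1,0,0,-0.12],
    [3.2,-5.5,1,0,0,-0.12],
    [3.2,-5.5,1,0,0,-0.12],
    [3.2,-5.5,1,0,0,-0.12],
    [3.2,-5.5,1,0,0,-0.12],
    [3.2,-5.5,1,0,0,-0.12],
    [3.2,-5.5,0,0,0,-0.12],
    [3.2,-5.5,0,0,0,-0.12],
    [3.2,-5,0,0,0,-0.09],
    [0,0,0,0,0,0]
  ],
  "claw": 60,
  "grip_force": 30
}}

```text
clock: 2.92
position: [555.3, 74.2, 364.1]
orientation: [0.51, -0.506, 0.492, -0.492]
contact_force: [0.1, 0.1, 0.7]
opening: 51.0
```

```bash
python3 - <<'E'
from h import *
st(0.068)
p=optics.camera('wrist')
for t in ['machine','hatch_handle','dial_grip','tray','cured1']:
    print(t,[(np.round(r['point']).tolist(),round(r['confidence'],2)) for r in finder.search_frame(t,p)])
cv2.imwrite('pics/w1.png',cv2.resize(p['pixels'][:,:,::-1],(768,576)))
np.savez('w1.npz',**p)
print([proj(p,X) for X in [(605,71,145),(562,-102,117),(690,-34,116),(675,181,116)]])
E
```

```text
t 2.92 pos [555.3  74.2 364.1] F [0.1 0.1 0.7] open 51.0 q5,7 [-0.58  0.15  0.43  1.45 -0.06  1.55 -0.13]
y [ 0.005  0.003 -1.   ] z [0.999 0.031 0.005]
turn [-0.003  0.004  0.037]
machine [([165.0, 253.0], 0.79)]
hatch_handle [([271.0, 257.0], 0.73), ([161.0, 238.0], 0.63), ([166.0, 255.0], 0.27)]
dial_grip [([273.0, 258.0], 0.79)]
tray []
cured1 [([272.0, 258.0], 0.32)]
[[np.float64(172.3), np.float64(297.7)], [np.float64(282.6), np.float64(257.1)], [np.float64(242.4), np.float64(350.2)], [np.float64(76.8), np.float64(360.7)]]
```

View pics/w1.png

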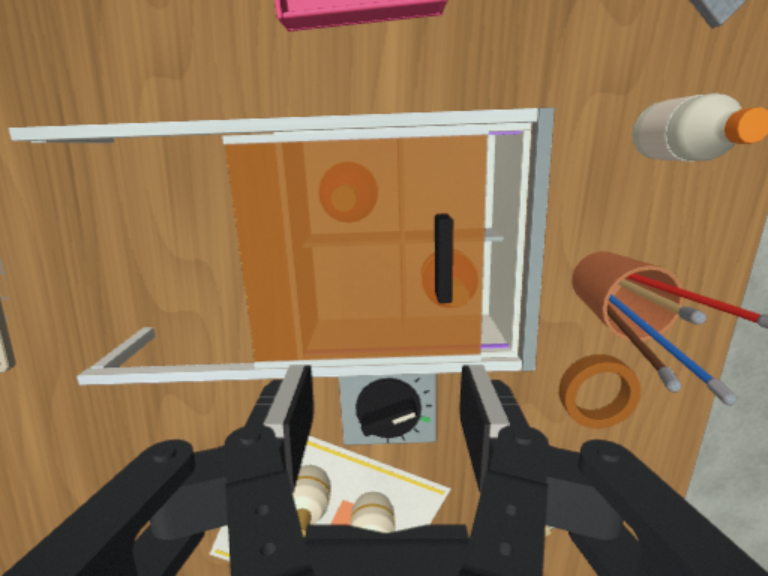

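The hatch is about 4 cm open: the handle is at (443,258), the reds are at (348,190) and (450,277) under amber, and the dial is at (388,408). The pointer isn't clearly at 0, so I'll look at it closely.

```bash
python3 - <<'E'
from h import *
w=np.load('w1.npz')['pixels']; s=optics.camera('scene'); d=optics.camera('side')
M=np.array([576.5,70,0]);c,sn=np.cos(.068),np.sin(.068)
dc=M+[-20*c+166*sn,-20*sn-166*c,105]
out=[cv2.resize(w[235:305,215:300],(400,330),interpolation=cv2.INTER_CUBIC)]
r,q=map(int,proj(d,dc)); out.append(cv2.resize(d['pixels'][r-30:r+30,q-36:q+36],(400,330),interpolation=cv2.INTER_CUBIC))
cv2.imwrite('pics/dial.png',np.hstack(out)[:,:,::-1])
print(dc,(r,q),proj(dict(np.load('w1.npz')),dc))
E
```

```text
[567.82552491 -96.975308   105.        ] (203, 301) [np.float64(275.0), np.float64(261.0)]
```

View pics/dial.png

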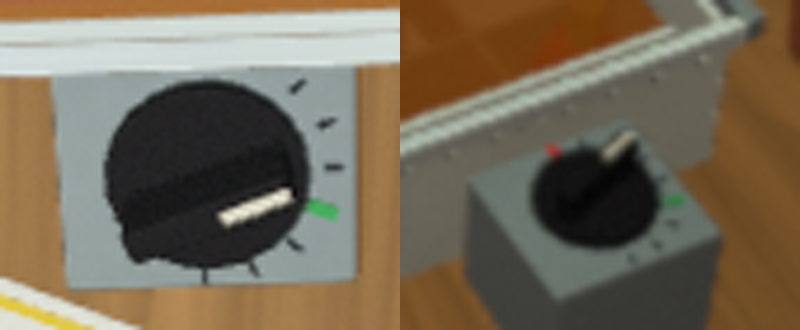

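```bash
python3 - <<'E'
from h import *
p=dict(np.load('w1.npz'));k=512/768
for n,c,z in [('fr+',(553,108),116),('fr-',(535,370),116),('re+',(12,135),116),('re-',(80,380),116),('h1',(443,215),145),('h2',(444,301),145),('red1cap',(343,197),100),('red2cap',(450,286),100)]:
    X=atz(p,(c[1]*k,c[0]*k),z);v=X-[576.5,70,0];c_,s_=np.cos(.068),np.sin(.068)
    print(n,np.round(X),'mach',np.round([v[0]*c_+v[1]*s_,-v[0]*s_+v[1]*c_]))
st(.068)
E
```

```text
fr+ [684. 187. 116.] mach [115. 109.]
fr- [700. -40. 116.] mach [ 116. -119.]
re+ [260. 154. 116.] mach [-310.  105.]
re- [274. -63. 116.] mach [-310. -112.]
h1 [600. 105. 145.] mach [26. 34.]
h2 [606.  35. 145.] mach [ 27. -37.]
red1cap [519. 112. 100.] mach [-55.  45.]
red2cap [617.  34. 100.] mach [ 38. -38.]
t 3.33 pos [553.5  80.7 364.2] F [0.2 0.4 0.3] open 50.9 q5,7 [-0.59  0.14  0.42  1.45 -0.06  1.55 -0.13]
y [ 0.004  0.006 -1.   ] z [0.999 0.043 0.004]
turn [-0.006  0.004  0.025]
```

Call:
{"fn": "drive_tool", "kwargs": {
  "rows": [
    [2.5,-0.6,-4,-0.006,0.004,0.025],
    [2.5,-0.5,-5,0,0,0],
    [0,0,-5,0,0,0],
    [0,0,0,0,0,0],
    [0,0,0,0,0,0]
  ]
}}

```text
clock: 3.95
position: [604.9, 73.2, 224.4]
orientation: [0.52, -0.517, 0.48, -0.481]
contact_force: [-0.2, 0.0, 0.5]
opening: 51.2
```

```bash
python3 - <<'E'
from h import *
p=optics.camera('wrist');st(.07)
cv2.imwrite('pics/w2.png',cv2.resize(p['pixels'][:,:,::-1],(640,480)))
r,c=proj(p,(603,70,145));print(r,c)
g=p['pixels'].astype(int).sum(2)
# dark blob near the handle
m=((g<150)&(np.indices(g.shape)[0]<330)).astype(np.uint8)
n,l,s,ce=cv2.connectedComponentsWithStats(m)
for i in range(1,n):
    if s[i][4]>60: print(s[i],np.round(ce[i]), np.round(atz(p,ce[i][::-1],140)))
E
```

```text
t 4.0 pos [604.7  73.3 224.3] F [-0.2 -0.1  0.2] open 50.9 q5,7 [-0.53  0.31  0.42  1.56 -0.13  1.29 -0.02]
y [ 0.005  0.003 -1.   ] z [0.997 0.076 0.005]
turn [-0.003  0.005 -0.006]
214.2 253.4
[ 247  164   16   93 1422] [254. 210.] [604.  72. 140.]
[  64  244  173   86 5095] [157. 306.] [527. -22. 140.]
[ 307  244  145   86 4587] [364. 305.] [703.  -8. 140.]
[174 254  13  10  81] [180. 259.] [547.  25. 140.]
[328 254  13  10  83] [334. 259.] [671.  34. 140.]
[417 258  52  72 245] [444. 298.] [770.   4. 140.]
```

Call:
{"fn": "drive_tool", "kwargs": {
  "rows": [
    [0,-0.1,-4.5,0,0,0],
    [0,0,-4.2,0,0,0],
    [0,0,-0.4,0,0,0],
    [0,0,0,0,0,0]
  ]
}}

```text
clock: 4.5
position: [609.6, 74.2, 142.1]
orientation: [0.525, -0.512, 0.477, -0.483]
contact_force: [0.1, -1.4, 0.1]
opening: 51.2
```

Call:
{"fn": "drive_tool", "kwargs": {
  "rows": [
    [0,0,0,0,0,0],
    [0,0,0,0,0,0],
    [0,0,0,0,0,0],
    [0,0,0,0,0,0]
  ],
  "claw": 0,
  "grip_force": 40
}}

```text
clock: 5.0
position: [610.9, 74.5, 145.9]
orientation: [0.527, -0.511, 0.476, -0.484]
contact_force: [0.9, 0.3, -4.3]
opening: 10.2
```

Call:
{"fn": "drive_tool", "kwargs": {
  "rows": [
    [-2,-0.15,0,0,0,0],
    [-2,-0.15,0,0,0,0],
    [-2,-0.15,0,0,0,0],
    [-2,-0.15,0,0,0,0],
    [-2,-0.15,0,0,0,0],
    [-2,-0.15,0,0,0,0],
    [0,0,0,0,0,0]
  ]
}}

```text
clock: 5.88
position: [490.1, 66.5, 145.8]
orientation: [0.529, -0.509, 0.475, -0.485]
contact_force: [-1.9, -0.7, -3.4]
opening: 10.9
```

```bash
python3 - <<'E'
from h import *
st(.07)
E
```

```text
t 5.88 pos [490.1  66.5 145.8] F [-1.9 -0.7 -3.4] open 10.9 q5,7 [-0.61  0.1   0.4   1.96 -0.05  1.06 -0.1 ]
y [ 0.029  0.01  -1.   ] z [0.997 0.077 0.03 ]
turn [-0.01   0.029 -0.007]
```

Call:
{"fn": "drive_tool", "kwargs": {
  "rows": [
    [-2,-0.15,0,0,0,0],
    [-1.8,-0.1,0,0,0,0],
    [-0.5,0,0,0,0,0],
    [-0.4,0,0,0,0,0],
    [0,0,0,0,0,0]
  ]
}}

```text
clock: 6.5
position: [445.2, 63.5, 145.8]
orientation: [0.529, -0.508, 0.475, -0.487]
contact_force: [-1.5, -0.4, -2.3]
opening: 10.9
```

Call:
{"fn": "drive_tool", "kwargs": {
  "rows": [
    [0,0,0,0,0,0],
    [0,0,0,0,0,0],
    [0,0,5,-0.01,0.029,0],
    [0,0,5,0,0,0],
    [0,0,5,0,0,0],
    [4,3,5,0,0,0],
    [5,0,4,0,0,0],
    [4,0,0,0,0,0],
    [0,0,0,0,0,0],
    [0,0,0,0,0,0]
  ],
  "claw": 50
}}

```text
clock: 7.75
position: [572.2, 92.2, 387.8]
orientation: [0.523, -0.517, 0.477, -0.482]
contact_force: [-0.3, -0.0, 0.0]
opening: 43.0
```

```bash
python3 - <<'E'
from h import *
p=optics.camera('wrist');s=optics.camera('scene');d=optics.camera('side')
st(.07)
for n,q in [('w',p),('s',s),('d',d)]:
    for t in ['cured1','hatch_handle','tray']:
        print(n,t,[(np.round(r['point']).tolist(),round(r['confidence'],2)) for r in finder.search_frame(t,q)])
cv2.imwrite('pics/w3.png',p['pixels'][:,:,::-1]); np.savez('w3.npz',**p)
E
```

```text
t 7.9 pos [571.6  92.3 387.7] F [ 0.  -0.4 -0.5] open 42.9 q5,7 [-0.6   0.19  0.44  1.36 -0.08  1.6  -0.09]
y [ 0.01   0.003 -1.   ] z [0.997 0.08  0.01 ]
turn [-0.002  0.01  -0.011]
w cured1 [([193.0, 282.0], 0.86), ([138.0, 221.0], 0.59)]
w hatch_handle [([16.0, 232.0], 0.75), ([168.0, 114.0], 0.55)]
w tray [([17.0, 237.0], 0.91)]
s cured1 [([233.0, 215.0], 0.63), ([228.0, 258.0], 0.6)]
s hatch_handle [([176.0, 273.0], 0.8)]
s tray [([233.0, 403.0], 0.6), ([276.0, 334.0], 0.59)]
d cured1 [([171.0, 260.0], 0.62), ([182.0, 297.0], 0.48)]
d hatch_handle []
d tray [([146.0, 155.0], 0.75)]
```

View pics/w3.png

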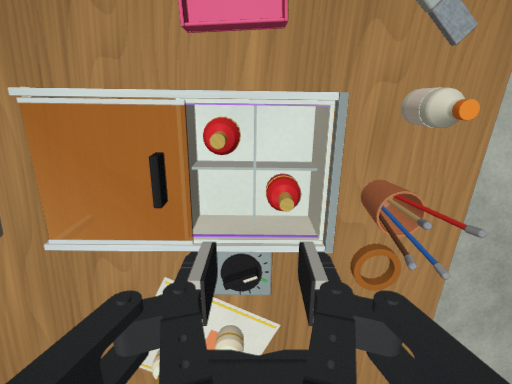

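```bash
cat >> h.py <<'E'
def caps(p,amin=25):
    h=cv2.cvtColor(p['pixels'],cv2.COLOR_RGB2HSV)
    m=cv2.inRange(h,(15,130,70),(26,255,235))
    m=cv2.morphologyEx(m,cv2.MORPH_OPEN,np.ones((3,3),np.uint8))
    n,l,s,c=cv2.connectedComponentsWithStats(m)
    return [(c[i][::-1],s[i]) for i in range(1,n) if s[i][4]>=amin]
E
python3 - <<'E'
from h import *
p=dict(np.load('w3.npz'))
for c,s in caps(p): print('w',np.round(c),s,np.round(atz(p,c,88)))
for cam in ('scene','side'):
    q=optics.camera(cam)
    for c,s in caps(q): print(cam,np.round(c),s)
E
```

```text
w [131. 236.] [    0     0   512   384 78734] [544. 125.  88.]
w [156. 181.] [175 106  14 100 497] [466.  83.  88.]
w [140. 218.] [210 132  16  17 214] [518. 110.  88.]
w [143. 103.] [100 138   8  11  40] [357.  93.  88.]
w [153. 140.] [137 147   7  13  69] [409.  83.  88.]
w [168. 140.] [136 161   9  16  67] [407.  60.  88.]
w [171.  63.] [ 61 167   5   9  30] [296.  48.  88.]
w [202. 286.] [279 193  15  18 221] [624.  25.  88.]
w [202. 100.] [ 95 199  10   7  48] [345.   4.  88.]
w [213. 109.] [100 207  18  13 108] [357. -13.  88.]
w [222. 185.] [183 207   5  32 115] [473. -19.  88.]
w [225. 105.] [ 87 210  37  30 339] [351. -34.  88.]
w [239. 439.] [ 413  214   47   54 1316] [874. -19.  88.]
w [230. 130.] [119 217  24  23 166] [388. -39.  88.]
w [305. 281.] [ 219  253   93  100 3759] [ 636. -161.   88.]
w [266. 375.] [360 255  30  24 544] [782. -75.  88.]
w [370. 367.] [356 349  33  35 673] [ 813. -294.   88.]
w [378. 142.] [127 369  32  15 314] [ 395. -341.   88.]
scene [ 46. 471.] [468  42   6   9  35]
scene [ 58. 477.] [465  49  26  17 185]
scene [ 60. 496.] [492  56   9   8  47]
scene [ 71. 491.] [486  67  10   8  39]
scene [ 73. 501.] [497  70   9   7  30]
scene [ 74. 108.] [105  72   6   5  26]
scene [ 82. 104.] [101  79   7   7  29]
scene [127. 164.] [153 117  23  17 176]
scene [142. 158.] [155 138   8  10  67]
scene [152. 133.] [129 147   8  11  74]
scene [161. 172.] [169 157   7  10  56]
scene [170. 144.] [141 166   7  10  60]
scene [221. 260.] [257 215   7  12  77]
scene [230. 212.] [208 225   8  12  81]
scene [254. 177.] [176 247   3  14  42]
side [249. 213.] [    0    10   485   374 85554]
side [ 73. 279.] [276  66   6  14  64]
side [ 85. 297.] [292  75  11  23 129]
side [168. 257.] [254 163   6  11  57]
side [176. 298.] [296 172   6  10  54]
side [205. 373.] [364 200  19  11 162]
side [305. 336.] [333 299   9  13  94]
side [306. 299.] [295 300   8  12  87]
side [344. 282.] [268 343  28   3  84]
```

```bash
cat >> h.py <<'E'
def mt(X):
    v=np.array(X)[:2]-[577,67];c,s=np.cos(.07),np.sin(.07);return np.round([v[0]*c+v[1]*s,-v[0]*s+v[1]*c])
E
python3 - <<'E'
from h import *
s=optics.camera('scene');d=optics.camera('side');p=dict(np.load('w3.npz'))
for n,a,b,w in [('r1',(221,260),(168,257),(140,218)),('r2',(230,212),(176,298),(202,286))]:
    X,e=tri([ray(s,a),ray(d,b),ray(p,w)]);print(n,np.round(X),np.round(e,1),mt(X))
for c in [(318,96),(334,96),(325,245),(342,245),(28,92),(46,250)]:
    X=atz(p,c[::-1],116);print(c,np.round(X),mt(X))
E
```

```text
r1 [519. 111.  86.] [1.  0.6 1.1] [-55.  48.]
r2 [624.  25.  87.] [0.8 2.  1.3] [ 44. -45.]
(318, 96) [646. 179. 116.] [ 77. 107.]
(334, 96) [666. 181. 116.] [ 97. 108.]
(325, 245) [686. -29. 116.] [ 102. -103.]
(342, 245) [712. -27. 116.] [ 128. -103.]
(28, 92) [282. 155. 116.] [-288.  109.]
(46, 250) [274. -67. 116.] [-311. -113.]
```

Call:
{"fn": "drive_tool", "kwargs": {
  "rows": [
    [-2.6,0.9,-4,0,0.01,-0.01],
    [-2.6,0.9,-5,0,0,0],
    [0,0,-5,0,0,0],
    [0,0,-5,0,0,0],
    [0,0,-4,0,0,0],
    [0,0,0,0,0,0],
    [0,0,0,0,0,0]
  ]
}}

```text
clock: 9.43
position: [518.8, 110.6, 153.8]
orientation: [0.519, -0.515, 0.482, -0.483]
contact_force: [0.1, -0.3, 0.3]
opening: 42.8
```

```bash
python3 - <<'E'
from h import *
st(.07)
p=optics.camera('wrist'); X=[519,111,100]; r,c=map(int,proj(p,X)); print(r,c)
for ce,s in caps(p): 
    if abs(ce[0]-r)<60 and abs(ce[1]-c)<60: print(np.round(ce),s,np.round(atz(p,ce,90)))
cv2.imwrite('pics/w4.png',p['pixels'][:,:,::-1])
E
```

```text
t 9.43 pos [518.8 110.6 153.8] F [ 0.1 -0.3  0.3] open 42.8 q5,7 [-0.64  0.19  0.39  1.85 -0.08  1.11 -0.15]
y [ 0.004  0.003 -1.   ] z [0.998 0.069 0.005]
turn [-0.003  0.004  0.   ]
223 256
[217. 256.] [ 241  196   31   42 1073] [518. 112.  90.]
```

Call:
{"fn": "drive_tool", "kwargs": {
  "rows": [
    [0,0.1,-4,0,0,0],
    [0,0,-2.6,0,0,0],
    [0,0,-0.5,0,0,0],
    [0,0,0,0,0,0]
  ]
}}

```text
clock: 9.98
position: [523.8, 113.4, 88.8]
orientation: [0.523, -0.511, 0.48, -0.484]
contact_force: [0.9, 0.3, 0.8]
opening: 42.9
```

Call:
{"fn": "drive_tool", "kwargs": {
  "rows": [
    [0,0,0,0,0,0],
    [0,0,0,0,0,0],
    [0,0,0,0,0,0],
    [0,0,0,0,0,0]
  ],
  "claw": 0,
  "grip_force": 30
}}

```text
clock: 10.48
position: [525.3, 113.9, 91.9]
orientation: [0.524, -0.51, 0.48, -0.485]
contact_force: [-0.2, -0.8, -1.3]
opening: 21.1
```

Call:
{"fn": "drive_tool", "kwargs": {
  "rows": [
    [-0.3,0,4,-0.003,0.015,0],
    [0,0,5,0,0,0],
    [0,0,5,0,0,0],
    [0,3,4,0,0,0],
    [0,5,0,0,0,0],
    [0,5,0,0,0,0],
    [0,4,0,0,0,0],
    [0,2,0,0,0,0],
    [0,0,0,0,0,0],
    [0,0,0,0,0,0]
  ]
}}

```text
clock: 11.72
position: [520.8, 304.9, 278.1]
orientation: [0.518, -0.513, 0.484, -0.483]
contact_force: [-0.4, 0.0, -0.8]
opening: 21.3
```

```bash
python3 - <<'E'
from h import *
p=optics.camera('wrist');st(.1)
h=cv2.cvtColor(p['pixels'],cv2.COLOR_RGB2HSV)
m=cv2.inRange(h,(160,120,60),(176,255,255))
cv2.imwrite('pics/w5.png',p['pixels'][:,:,::-1]);np.savez('w5.npz',**p)
print([proj(p,X) for X in [(468,269,45),(437,423,45),(600,448,45),(604,281,45)]])
E
```

```text
t 11.78 pos [520.8 304.8 278.1] F [ 0.2 -0.3 -0.6] open 21.0 q5,7 [-0.84  0.26  0.29  1.49 -0.08  1.39 -0.48]
y [ 0.003  0.006 -1.   ] z [0.998 0.064 0.004]
turn [-0.006  0.003  0.036]
[[np.float64(191.5), np.float64(212.7)], [np.float64(56.9), np.float64(187.1)], [np.float64(42.3), np.float64(336.7)], [np.float64(188.9), np.float64(320.8)]]
```

View pics/w5.png

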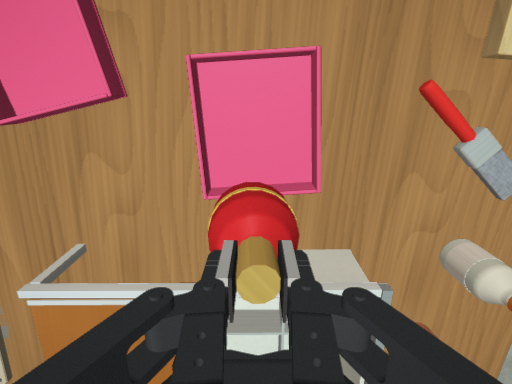

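Held red in hand. The far tray's rim corners are at about (188,58), (320,47), (320,190) and (203,198).

```bash
python3 - <<'E'
from h import *
p=dict(np.load('w5.npz'))
P=[atz(p,c[::-1],45) for c in [(188,58),(320,47),(320,190),(203,198)]]
P=np.array(P);print(np.round(P));print('c',P.mean(0)); ey=(P[0]+P[1]-P[2]-P[3])/2;print(ey,np.linalg.norm(ey),np.linalg.norm(P[1]-P[0]),np.linalg.norm(P[2]-P[3]))
u=ey/np.linalg.norm(ey)
for s in (38,-38): print(np.round(P.mean(0)+s*u))
E
```

```text
[[438. 422.  45.]
 [582. 442.  45.]
 [603. 279.  45.]
 [456. 260.  45.]]
c [519.84147603 350.80906156  45.        ]
[-19.32904663 162.55130203   0.        ] 163.69648083193377 145.73689873395224 148.65327474674498
[515. 389.  45.]
[524. 313.  45.]
```

Call:
{"fn": "drive_tool", "kwargs": {
  "rows": [
    [-0.3,4,-2,-0.006,0.003,0.03],
    [-0.3,4.2,-3,0,0,0],
    [0,0,-5,0,0,0],
    [0,0,-4,0,0,0],
    [0,0,0,0,0,0],
    [0,0,0,0,0,0]
  ]
}}

```text
clock: 12.52
position: [519.8, 380.1, 139.6]
orientation: [0.522, -0.518, 0.478, -0.481]
contact_force: [0.4, -0.4, -0.8]
opening: 21.0
```

```bash
python3 - <<'E'
from h import *
st(.1)
E
```

```text
t 12.53 pos [519.8 380.1 139.6] F [ 0.4 -0.4 -0.8] open 21.0 q5,7 [-0.89  0.44  0.24  1.55 -0.11  1.16 -0.54]
y [ 0.007  0.002 -1.   ] z [0.997 0.082 0.007]
turn [-0.002  0.007  0.018]
```

Call:
{"fn": "drive_tool", "kwargs": {
  "rows": [
    [-0.4,0.6,-2.5,0,0.007,0.018],
    [-0.2,0,-1.5,0,0.005,0],
    [0,0,-0.8,0,0,0],
    [0,0,0,0,0,0]
  ]
}}

```text
clock: 13.02
position: [515.0, 386.7, 92.0]
orientation: [0.525, -0.524, 0.476, -0.473]
contact_force: [0.9, 0.0, 0.2]
opening: 21.1
```

```bash
python3 - <<'E'
from h import *
st(.1)
E
```

```text
t 13.03 pos [515.  386.7  92. ] F [0.9 0.  0.2] open 21.1 q5,7 [-0.88  0.49  0.23  1.58 -0.13  1.08 -0.52]
y [-0.003  0.005 -1.   ] z [ 0.995  0.1   -0.002]
turn [-0.005 -0.003  0.   ]
```

Call:
{"fn": "drive_tool", "kwargs": {
  "rows": [
    [0,0,-0.3,0,0,0],
    [0,0,0,0,0,0]
  ]
}}

```text
clock: 13.28
position: [515.4, 386.8, 89.5]
orientation: [0.525, -0.523, 0.476, -0.473]
contact_force: [-0.0, -0.0, -0.3]
opening: 21.1
```

Call:
{"fn": "drive_tool", "kwargs": {
  "rows": [
    [0,0,0,0,0,0],
    [0,0,0,0,0,0],
    [0,0,0,0,0,0],
    [0,0,4,0,0,0],
    [0,0,5,0,0,0],
    [0,0,5,0,0,0],
    [1.5,-5,2,0,0,-0.01],
    [1.5,-5,0,0,0,-0.01],
    [1.5,-5,0,0,0,-0.01],
    [1.5,-5,0,0,0,0],
    [1.5,-5,0,0,0,0],
    [1.5,-5,0,0,0,0]
  ],
  "claw": 50
}}

```text
clock: 14.78
position: [605.0, 82.9, 257.3]
orientation: [0.522, -0.516, 0.482, -0.478]
contact_force: [0.4, -0.0, -0.4]
opening: 42.8
```

Call:
{"fn": "drive_tool", "kwargs": {
  "rows": [
    [1,-3,0,0,0,0],
    [0.5,-2,0,0,0,0],
    [0,0,0,0,0,0],
    [0,0,0,0,0,0]
  ]
}}

```text
clock: 15.28
position: [620.8, 26.6, 258.0]
orientation: [0.521, -0.514, 0.483, -0.481]
contact_force: [0.0, 0.9, 0.7]
opening: 42.8
```

```bash
python3 - <<'E'
from h import *
st(.07)
p=optics.camera('wrist'); X=[624,25,100]; r,c=map(int,proj(p,X)); print(r,c)
for ce,s in caps(p): 
    if abs(ce[0]-r)<60 and abs(ce[1]-c)<60: print(np.round(ce),s,np.round(atz(p,ce,90)))
E
```

```text
t 15.28 pos [620.8  26.6 258. ] F [0.  0.9 0.7] open 42.8 q5,7 [-0.45  0.32  0.44  1.47 -0.15  1.37  0.06]
y [ 0.004  0.009 -1.   ] z [0.997 0.071 0.004]
turn [-0.009  0.004 -0.001]
184 259
[182. 260.] [250 169  21  26 448] [624.  25.  90.]
```

Call:
{"fn": "drive_tool", "kwargs": {
  "rows": [
    [0.3,-0.2,-4,-0.009,0.004,0],
    [0,0,-5,0,0,0],
    [0,0,-5,0,0,0],
    [0,0,0,0,0,0],
    [0,0,0,0,0,0]
  ]
}}

```text
clock: 15.95
position: [624.4, 32.0, 118.1]
orientation: [0.521, -0.518, 0.479, -0.48]
contact_force: [0.4, -0.4, 0.7]
opening: 42.3
```

```bash
python3 - <<'E'
from h import *
st(.07)
E
```

```text
t 15.95 pos [624.4  32.  118.1] F [ 0.4 -0.4  0.7] open 42.3 q5,7 [-0.44  0.44  0.41  1.63 -0.19  1.11  0.1 ]
y [ 0.004  0.003 -1.   ] z [0.997 0.08  0.005]
turn [-0.003  0.004 -0.01 ]
```

Call:
{"fn": "drive_tool", "kwargs": {
  "rows": [
    [0,-0.6,-1.5,0,0.004,-0.01],
    [-0.1,-0.2,-1.5,0,0.004,0],
    [0,0,-0.4,0,0,0],
    [0,0,0,0,0,0]
  ]
}}

```text
clock: 16.45
position: [625.4, 23.8, 85.9]
orientation: [0.518, -0.516, 0.483, -0.482]
contact_force: [-1.0, -0.6, -1.8]
opening: 42.8
```

Call:
{"fn": "drive_tool", "kwargs": {
  "rows": [
    [0,0,0,0,0,0],
    [0,0,0,0,0,0],
    [0,0,0,0,0,0],
    [0,0,0,0,0,0]
  ],
  "claw": 0
}}

```text
clock: 16.95
position: [625.8, 24.0, 86.6]
orientation: [0.519, -0.516, 0.483, -0.482]
contact_force: [-0.8, 0.1, -1.2]
opening: 20.6
```

Call:
{"fn": "drive_tool", "kwargs": {
  "rows": [
    [0,0,4,0,0,0],
    [0,0,5,0,0,0],
    [0,0,5,0,0,0],
    [-1,4,4,0,0,0],
    [-2,5,0,0,0,0],
    [-2,5,0,0,0,0],
    [-2,5,0,0,0,0],
    [-2,5,0,0,0,0],
    [-1,4,0,0,0,0],
    [0,0,0,0,0,0],
    [0,0,0,0,0,0]
  ]
}}

```text
clock: 18.32
position: [519.4, 310.4, 273.3]
orientation: [0.519, -0.514, 0.483, -0.483]
contact_force: [0.7, 0.4, -0.4]
opening: 20.8
```

```bash
python3 - <<'E'
from h import *
st(.1)
E
```

```text
t 18.32 pos [519.4 310.4 273.3] F [ 0.7  0.4 -0.4] open 20.8 q5,7 [-0.84  0.27  0.28  1.49 -0.08  1.39 -0.49]
y [ 0.003  0.005 -1.   ] z [0.998 0.067 0.004]
turn [-0.005  0.003  0.033]
```

Call:
{"fn": "drive_tool", "kwargs": {
  "rows": [
    [0.2,0,-4,-0.005,0.003,0.033],
    [0,0,-5,0,0,0],
    [0,0,-5,0,0,0],
    [0,0,0,0,0,0],
    [0,0,0,0,0,0]
  ]
}}

```text
clock: 18.95
position: [525.7, 304.4, 133.9]
orientation: [0.524, -0.521, 0.475, -0.478]
contact_force: [1.0, 0.6, 0.3]
opening: 20.8
```

```bash
python3 - <<'E'
from h import *
st(.1)
E
```

```text
t 18.95 pos [525.7 304.4 133.9] F [1.  0.6 0.3] open 20.8 q5,7 [-0.82  0.37  0.27  1.66 -0.11  1.12 -0.43]
y [ 0.006  0.001 -1.   ] z [0.996 0.092 0.006]
turn [-0.001  0.006  0.008]
```

Call:
{"fn": "drive_tool", "kwargs": {
  "rows": [
    [-0.3,0.8,-2.5,0,0.006,0],
    [-0.1,0.1,-1.5,0,0.004,0],
    [0,0,-0.6,0,0,0],
    [0,0,0,0,0,0]
  ]
}}

```text
clock: 19.45
position: [526.1, 314.2, 94.6]
orientation: [0.525, -0.519, 0.478, -0.476]
contact_force: [-1.0, -0.5, -0.4]
opening: 20.9
```

```bash
python3 - <<'E'
from h import *
st(.1)
E
```

```text
t 19.45 pos [526.1 314.2  94.6] F [-1.  -0.5 -0.4] open 20.9 q5,7 [-0.82  0.42  0.26  1.68 -0.13  1.05 -0.43]
y [ 0.004  0.007 -1.   ] z [0.996 0.09  0.005]
turn [-0.007  0.004  0.01 ]
```

Call:
{"fn": "drive_tool", "kwargs": {
  "rows": [
    [0,0,-0.8,-0.006,0.004,0],
    [0,0,-0.3,0,0,0],
    [0,0,0,0,0,0]
  ]
}}

```text
clock: 19.82
position: [527.0, 314.2, 84.4]
orientation: [0.523, -0.521, 0.477, -0.477]
contact_force: [0.7, 0.2, -1.2]
opening: 21.1
```

Call:
{"fn": "drive_tool", "kwargs": {
  "rows": [
    [0,0,0,0,0,0],
    [0,0,0,0,0,0],
    [0,0,0,0,0,0],
    [0,0,4,0,0,0],
    [0,0,5,0,0,0],
    [0,0,5,0,0,0],
    [0,-5,3,0,0,-0.01],
    [0,-5,2,0,0,-0.01],
    [0,-5.5,1,0,0,-0.01],
    [0,-5.5,0,0,0,0],
    [0,-5.5,0,0,0,0],
    [0,-5.5,0,0,0,0]
  ],
  "claw": 60
}}

```text
clock: 21.32
position: [524.4, -11.1, 292.5]
orientation: [0.519, -0.514, 0.483, -0.483]
contact_force: [1.2, -0.1, 0.1]
opening: 51.2
```

Call:
{"fn": "drive_tool", "kwargs": {
  "rows": [
    [0,-5.5,0,0,0,0],
    [0,-5.5,0,0,0,0],
    [0,-5.5,0,0,0,0],
    [0,-5.5,0,0,0,0],
    [-0.5,-5,0,0,0,0],
    [-1,-5,0,0,0,0],
    [-1,-4,0,0,0,0],
    [0,0,0,0,0,0],
    [0,0,0,0,0,0]
  ]
}}

```text
clock: 22.45
position: [495.4, -386.7, 294.4]
orientation: [0.519, -0.512, 0.482, -0.486]
contact_force: [0.2, -0.2, 0.5]
opening: 51.3
```

```bash
python3 - <<'E'
from h import *
st(.07)
p=optics.camera('wrist');cv2.imwrite('pics/w6.png',p['pixels'][:,:,::-1]);np.savez('w6.npz',**p)
for ce,s in caps(p): print(np.round(ce),s,np.round(atz(p,ce,80)))
s=optics.camera('scene');np.savez('s6.npz',**s);cv2.imwrite('pics/s6.png',cv2.resize(s['pixels'][100:350,80:480],(800,500))[:,:,::-1])
print([proj(p,X) for X in [(426,-364,85),(511,-396,85),(469,-264,85),(554,-305,85)]])
E
```

```text
t 22.45 pos [ 495.4 -386.7  294.4] F [ 0.2 -0.2  0.5] open 51.3 q5,7 [ 0.04  0.37  0.75  1.41 -0.26  1.45  0.85]
y [ 0.01   0.004 -1.   ] z [0.998 0.063 0.01 ]
turn [-0.004  0.01   0.007]
[154. 241.] [     0      0    512    383 104246] [ 479. -370.   80.]
[ 43. 291.] [211   0 162  89 841] [ 525. -251.   80.]
[ 57. 235.] [225  46  20  24 369] [ 467. -268.   80.]
[103. 310.] [299  94  22  20 355] [ 551. -309.   80.]
[149. 195.] [185 139  21  21 330] [ 425. -367.   80.]
[189. 215.] [139 154 155  72 579] [ 449. -414.   80.]
[181. 266.] [258 171  17  22 317] [ 509. -400.   80.]
[370. 375.] [362 351  35  33 761] [ 693. -683.   80.]
[[np.float64(147.1), np.float64(194.7)], [np.float64(178.9), np.float64(267.9)], [np.float64(52.4), np.float64(236.6)], [np.float64(99.6), np.float64(313.8)]]
```

View pics/w6.png

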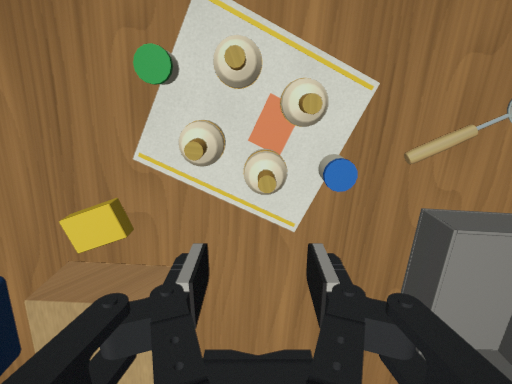

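View pics/s6.png

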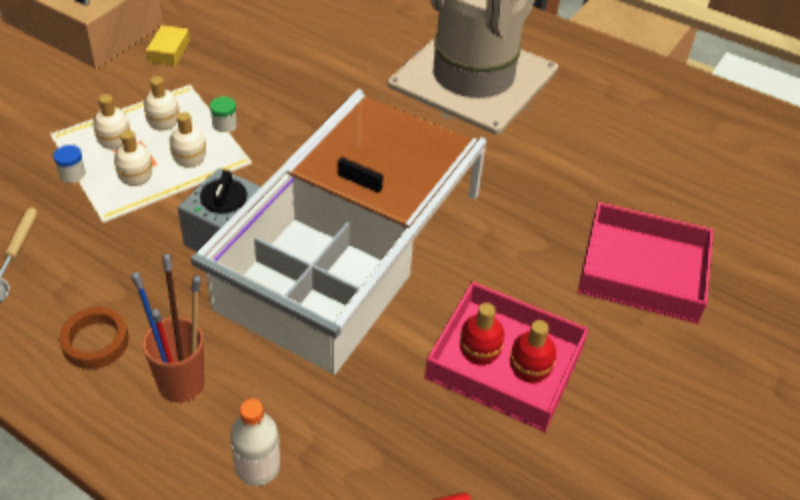

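Call:
{"fn": "drive_tool", "kwargs": {
  "rows": [
    [1.3,-1.3,-4,-0.004,0.01,0],
    [0,0,-5,0,0,0],
    [0,0,-5,0,0,0],
    [0,0,-3,0,0,0],
    [0,0,0,0,0,0],
    [0,0,0,0,0,0]
  ]
}}

```text
clock: 23.3
position: [514.4, -392.2, 123.0]
orientation: [0.52, -0.517, 0.479, -0.482]
contact_force: [0.4, -0.6, 0.4]
opening: 51.3
```

```bash
cat >> h.py <<'E'
def look(x,y,z=82):
    st(.07); p=optics.camera('wrist'); r,c=proj(p,(x,y,z)); print('pred',r,c)
    for ce,s in caps(p):
        if abs(ce[0]-r)<60 and abs(ce[1]-c)<60 and s[4]<5000: print(np.round(ce),s,np.round(atz(p,ce,z)))
E
python3 - <<'E'
from h import *
look(509,-400)
E
```

```text
t 23.3 pos [ 514.4 -392.2  123. ] F [ 0.4 -0.6  0.4] open 51.3 q5,7 [ 0.08  0.54  0.69  1.57 -0.37  1.16  0.92]
y [ 0.006  0.001 -1.   ] z [0.997 0.076 0.006]
turn [-0.001  0.006 -0.006]
pred 242.9 246.8
[249. 248.] [ 208  217   89   74 1853] [ 510. -404.   82.]
```

Call:
{"fn": "drive_tool", "kwargs": {
  "rows": [
    [-0.4,-0.9,-2,0,0.006,0],
    [-0.2,-0.2,-2,0,0.004,0],
    [0,-0.1,-0.6,0,0,0],
    [0,0,0,0,0,0]
  ]
}}

```text
clock: 23.85
position: [508.5, -405.7, 75.6]
orientation: [-0.518, 0.519, -0.481, 0.48]
contact_force: [0.5, 0.4, -0.3]
opening: 51.0
```

Call:
{"fn": "drive_tool", "kwargs": {
  "rows": [
    [0,0,0,0,0,0],
    [0,0,0,0,0,0],
    [0,0,0,0,0,0],
    [0,0,0,0,0,0]
  ],
  "claw": 0
}}

```text
clock: 24.35
position: [509.2, -405.8, 76.6]
orientation: [-0.518, 0.519, -0.48, 0.481]
contact_force: [-0.2, -0.1, -0.4]
opening: 21.1
```

Call:
{"fn": "drive_tool", "kwargs": {
  "rows": [
    [0,0,4,0,0,0],
    [0,0,5,0,0,0],
    [0,0,5,0,0,0],
    [0,0,5,0,0,0],
    [1,5,1,0,0,0],
    [1,5,0,0,0,0],
    [1,5,0,0,0,0],
    [1,5,0,0,0,0],
    [1,5,0,0,0,0],
    [1,5,0,0,0,0],
    [1,5,0,0,0,0],
    [0,0,0,0,0,0]
  ]
}}

```text
clock: 25.85
position: [576.8, -43.8, 284.5]
orientation: [0.519, -0.518, 0.481, -0.482]
contact_force: [-0.1, -0.5, -0.1]
opening: 20.8
```

```bash
python3 - <<'E'
from h import *
st(.07)
E
```

```text
t 25.85 pos [576.8 -43.8 284.5] F [-0.1 -0.5 -0.1] open 20.8 q5,7 [-0.52  0.22  0.61  1.56 -0.13  1.4   0.18]
y [ 0.002 -0.    -1.   ] z [0.997 0.074 0.002]
turn [ 0.     0.002 -0.004]
```

Call:
{"fn": "drive_tool", "kwargs": {
  "rows": [
    [1.6,5,0,0,0,0],
    [1.6,5.2,0,0,0,0],
    [1.4,4.6,-1,0,0,0],
    [0,0,-4,0,0,0],
    [0,0,-4,0,0,0],
    [0,0,0,0,0,0],
    [0,0,0,0,0,0]
  ]
}}

```text
clock: 26.72
position: [624.6, 103.9, 195.7]
orientation: [0.518, -0.515, 0.48, -0.484]
contact_force: [0.4, 0.0, -0.4]
opening: 20.9
```

```bash
python3 - <<'E'
from h import *
st(.07)
E
```

```text
t 26.73 pos [624.6 103.9 195.7] F [ 0.4  0.  -0.4] open 20.9 q5,7 [-0.64  0.4   0.52  1.53 -0.2   1.26 -0.02]
y [ 0.007 -0.001 -1.   ] z [0.998 0.069 0.007]
turn [0.001 0.007 0.001]
```

Call:
{"fn": "drive_tool", "kwargs": {
  "rows": [
    [-0.2,1.5,-2,0,0.007,0],
    [-0.1,0.2,-4,0,0.004,0],
    [-0.1,0.1,-3,0,0,0],
    [0,0,0,0,0,0],
    [0,0,0,0,0,0]
  ]
}}

```text
clock: 27.35
position: [622.6, 126.3, 107.1]
orientation: [0.519, -0.516, 0.482, -0.482]
contact_force: [1.1, -0.1, -0.3]
opening: 21.0
```

```bash
python3 - <<'E'
from h import *
st(.07)
E
```

```text
t 27.35 pos [622.6 126.3 107.1] F [ 1.1 -0.1 -0.3] open 21.0 q5,7 [-0.64  0.49  0.49  1.61 -0.25  1.1  -0.02]
y [ 0.002  0.004 -1.   ] z [0.998 0.07  0.003]
turn [-0.004  0.002  0.   ]
```

Call:
{"fn": "drive_tool", "kwargs": {
  "rows": [
    [0,-0.6,-1.2,0,0,0],
    [0,0,-0.8,0,0,0],
    [0,0,-0.2,0,0,0],
    [0,0,0,0,0,0]
  ]
}}

```text
clock: 27.85
position: [624.0, 120.0, 86.1]
orientation: [0.52, -0.514, 0.482, -0.483]
contact_force: [0.6, 0.4, -0.1]
opening: 21.4
```

```bash
python3 - <<'E'
from h import *
st(.07)
E
```

```text
t 27.85 pos [624.  120.   86.1] F [ 0.6  0.4 -0.1] open 21.4 q5,7 [-0.63  0.51  0.48  1.63 -0.27  1.06  0.  ]
y [ 0.006  0.005 -1.   ] z [0.998 0.069 0.006]
turn [-0.005  0.006  0.001]
```

Release, lift, and travel back to F4 (551,-309).

Call:
{"fn": "drive_tool", "kwargs": {
  "rows": [
    [0,0,-0.1,0,0,0],
    [0,0,0,0,0,0],
    [0,0,0,0,0,0],
    [0,0,4,0,0,0],
    [0,0,5,0,0,0],
    [0,0,5,0,0,0],
    [-0.8,-5,4,0,0,0],
    [-0.8,-5,0,0,0,0],
    [-0.8,-5,0,0,0,0],
    [-0.8,-5,0,0,0,0],
    [-0.8,-5,0,0,0,0],
    [-0.8,-5,0,0,0,0]
  ],
  "claw": 45
}}

```text
clock: 29.35
position: [574.2, -180.8, 271.3]
orientation: [0.524, -0.515, 0.478, -0.481]
contact_force: [0.8, -0.0, -0.4]
opening: 38.4
```

Call:
{"fn": "drive_tool", "kwargs": {
  "rows": [
    [-0.8,-5,0,0,0,0],
    [-0.8,-4,0,0,0,0],
    [-0.8,-3,-2,0,0,0],
    [0,0,-3,0,0,0],
    [0,0,0,0,0,0],
    [0,0,0,0,0,0]
  ]
}}

```text
clock: 30.1
position: [547.1, -310.4, 223.2]
orientation: [0.522, -0.513, 0.479, -0.484]
contact_force: [-0.0, 0.2, 0.3]
opening: 38.5
```

```bash
python3 - <<'E'
from h import *
look(551,-309)
E
```

```text
t 30.1 pos [ 547.1 -310.4  223.2] F [-0.   0.2  0.3] open 38.5 q5,7 [-0.09  0.4   0.71  1.52 -0.28  1.31  0.72]
y [ 0.014  0.004 -1.   ] z [0.997 0.072 0.015]
turn [-0.004  0.014 -0.002]
pred 185.8 258.8
[185. 259.] [248 171  23  29 524] [ 551. -308.   82.]
```

Call:
{"fn": "drive_tool", "kwargs": {
  "rows": [
    [0.2,0,-4,-0.004,0.012,0],
    [0,-0.2,-4,0,0,0],
    [0,-0.2,-2.5,0,0,0],
    [0,0,0,0,0,0],
    [0,0,0,0,0,0]
  ]
}}

```text
clock: 30.78
position: [554.3, -312.6, 122.7]
orientation: [0.521, -0.517, 0.476, -0.484]
contact_force: [-0.2, 0.6, 0.4]
opening: 38.1
```

```bash
python3 - <<'E'
from h import *
look(551,-308)
E
```

```text
t 30.77 pos [ 554.3 -312.6  122.7] F [-0.2  0.6  0.4] open 38.1 q5,7 [-0.06  0.5   0.67  1.61 -0.34  1.13  0.77]
y [ 0.012 -0.002 -1.   ] z [0.997 0.078 0.012]
turn [ 0.003  0.012 -0.008]
pred 225.3 251.2
[225. 251.] [ 234  201   35   48 1369] [ 551. -308.   82.]
```

Call:
{"fn": "drive_tool", "kwargs": {
  "rows": [
    [-0.3,0.3,-2,0.003,0.012,0],
    [-0.1,0,-2,0,0,0],
    [0,0,-0.6,0,0,0],
    [0,0,0,0,0,0]
  ]
}}

```text
clock: 31.32
position: [550.5, -309.0, 74.7]
orientation: [0.52, -0.519, 0.48, -0.48]
contact_force: [0.8, 0.7, 0.4]
opening: 38.1
```

Call:
{"fn": "drive_tool", "kwargs": {
  "rows": [
    [0,0,0,0,0,0],
    [0,0,0,0,0,0],
    [0,0,0,0,0,0],
    [0,0,0,0,0,0]
  ],
  "claw": 0
}}

```text
clock: 31.82
position: [550.9, -309.5, 75.5]
orientation: [0.52, -0.519, 0.48, -0.48]
contact_force: [0.7, -0.2, -0.1]
opening: 21.1
```

Call:
{"fn": "drive_tool", "kwargs": {
  "rows": [
    [0,0,4,0,0,0],
    [0,0,5,0,0,0],
    [0,0,5,0,0,0],
    [0,0,5,0,0,0],
    [1.2,5,1,0,0,0],
    [1.2,5,0,0,0,0],
    [1.2,5,0,0,0,0],
    [1.2,5,0,0,0,0],
    [1.2,5,0,0,0,0],
    [1.2,4.5,0,0,0,0],
    [0.5,2.5,0,0,0,0],
    [0,0,0,0,0,0]
  ]
}}

```text
clock: 33.33
position: [625.7, 20.7, 283.2]
orientation: [0.52, -0.517, 0.48, -0.481]
contact_force: [0.1, -0.2, -1.2]
opening: 21.1
```

```bash
python3 - <<'E'
from h import *
st(.07)
E
```

```text
t 33.33 pos [625.7  20.7 283.2] F [ 0.1 -0.2 -1.2] open 21.1 q5,7 [-0.56  0.35  0.6   1.43 -0.2   1.43  0.11]
y [ 0.003  0.001 -1.   ] z [0.997 0.075 0.003]
turn [-0.001  0.003 -0.006]
```

Call:
{"fn": "drive_tool", "kwargs": {
  "rows": [
    [0.3,0,-4,0,0.003,-0.005],
    [0,0,-5,0,0,0],
    [0,-0.2,-4,0,0,0],
    [0,-0.2,-3,0,0,0],
    [0,0,0,0,0,0],
    [0,0,0,0,0,0]
  ]
}}

```text
clock: 34.08
position: [628.4, 7.7, 122.2]
orientation: [0.516, -0.515, 0.483, -0.486]
contact_force: [-0.0, -0.1, -0.5]
opening: 20.7
```

```bash
python3 - <<'E'
from h import *
st(.07)
E
```

```text
t 34.08 pos [628.4   7.7 122.2] F [-0.  -0.1 -0.5] open 20.7 q5,7 [-0.52  0.47  0.56  1.62 -0.27  1.12  0.17]
y [ 0.005 -0.002 -1.   ] z [0.998 0.062 0.005]
turn [0.002 0.005 0.008]
```

Call:
{"fn": "drive_tool", "kwargs": {
  "rows": [
    [0.1,1.2,-1.5,0,0.005,0.008],
    [0,0.2,-1.5,0,0,0],
    [0,0,-0.6,0,0,0],
    [0,0,0,0,0,0]
  ]
}}

```text
clock: 34.58
position: [630.7, 23.3, 86.2]
orientation: [0.518, -0.517, 0.481, -0.483]
contact_force: [0.0, -0.3, -0.5]
opening: 20.8
```

```bash
python3 - <<'E'
from h import *
st(.07)
E
```

```text
t 34.58 pos [630.7  23.3  86.2] F [ 0.  -0.3 -0.5] open 20.8 q5,7 [-0.52  0.51  0.54  1.64 -0.29  1.06  0.17]
y [ 0.003 -0.001 -1.   ] z [0.997 0.072 0.003]
turn [ 0.001  0.003 -0.002]
```

Release and go to F3 (467,-268).

Call:
{"fn": "drive_tool", "kwargs": {
  "rows": [
    [0,0,-0.2,0,0,0],
    [0,0,0,0,0,0]
  ]
}}

```text
clock: 34.83
position: [631.0, 23.1, 84.5]
orientation: [0.518, -0.517, 0.481, -0.483]
contact_force: [-0.4, -0.0, -1.0]
opening: 21.0
```

Call:
{"fn": "drive_tool", "kwargs": {
  "rows": [
    [0,0,0,0,0,0],
    [0,0,0,0,0,0],
    [0,0,4,0,0,0],
    [0,0,5,0,0,0],
    [0,0,5,0,0,0],
    [-2.5,-5,4,0,0,0],
    [-2.5,-5,0,0,0,0],
    [-2.5,-5,0,0,0,0],
    [-2.5,-5,0,0,0,0],
    [-2.5,-4.5,-1,0,0,0],
    [-2.5,-4,-3,0,0,0],
    [0,0,0,0,0,0]
  ],
  "claw": 45
}}

```text
clock: 36.33
position: [477.3, -265.4, 228.5]
orientation: [0.52, -0.515, 0.478, -0.485]
contact_force: [0.8, 1.6, 0.6]
opening: 38.6
```

```bash
python3 - <<'E'
from h import *
look(467,-268)
E
```

```text
t 36.33 pos [ 477.3 -265.4  228.5] F [0.8 1.6 0.6] open 38.6 q5,7 [-0.25  0.18  0.77  1.74 -0.14  1.27  0.62]
y [ 0.013 -0.001 -1.   ] z [0.997 0.071 0.012]
turn [ 0.001  0.013 -0.001]
pred 186.6 244.0
[142. 294.] [204  96 184  96 952] [ 511. -223.   82.]
[186. 244.] [233 172  22  29 501] [ 467. -268.   82.]
```

Call:
{"fn": "drive_tool", "kwargs": {
  "rows": [
    [-1,0,-4,0,0.012,0],
    [-0.2,-0.2,-4,0,0,0],
    [-0.2,-0.2,-3,0,0,0],
    [0,0,0,0,0,0],
    [0,0,0,0,0,0]
  ]
}}

```text
clock: 37.0
position: [471.1, -263.6, 121.0]
orientation: [0.522, -0.518, 0.476, -0.482]
contact_force: [0.6, 0.0, 0.8]
opening: 38.5
```

```bash
python3 - <<'E'
from h import *
look(467,-268)
E
```

```text
t 37.0 pos [ 471.1 -263.6  121. ] F [0.6 0.  0.8] open 38.5 q5,7 [-0.21  0.29  0.74  1.87 -0.23  1.05  0.7 ]
y [ 0.01  -0.001 -1.   ] z [0.997 0.082 0.01 ]
turn [ 0.001  0.01  -0.012]
pred 239.4 248.9
[238. 249.] [ 232  213   35   50 1408] [ 467. -267.   82.]
```

Call:
{"fn": "drive_tool", "kwargs": {
  "rows": [
    [-0.4,-0.4,-2,0,0.01,-0.01],
    [-0.1,-0.1,-1.8,0,0,0],
    [0,0,-0.5,0,0,0],
    [0,0,0,0,0,0]
  ]
}}

```text
clock: 37.55
position: [467.0, -268.8, 76.7]
orientation: [-0.518, 0.518, -0.481, 0.482]
contact_force: [-0.3, -0.2, -0.8]
opening: 38.4
```

Call:
{"fn": "drive_tool", "kwargs": {
  "rows": [
    [0,0,0,0,0,0],
    [0,0,0,0,0,0],
    [0,0,0,0,0,0],
    [0,0,0,0,0,0]
  ],
  "claw": 0
}}

```text
clock: 38.05
position: [467.5, -268.9, 77.6]
orientation: [0.518, -0.517, 0.481, -0.483]
contact_force: [0.5, 0.2, -0.6]
opening: 20.9
```

Call:
{"fn": "drive_tool", "kwargs": {
  "rows": [
    [0,0,4,0,0,0],
    [0,0,5,0,0,0],
    [0,0,5,0,0,0],
    [0,0,5,0,0,0],
    [0.8,5,1,0,0,0],
    [0.8,5,0,0,0,0],
    [0.8,5,0,0,0,0],
    [0.8,5,0,0,0,0],
    [0.8,5,0,0,0,0],
    [0.8,5,0,0,0,0],
    [0.8,5,0,0,0,0],
    [0,0,0,0,0,0]
  ]
}}

```text
clock: 39.55
position: [520.8, 92.1, 285.4]
orientation: [0.518, -0.515, 0.481, -0.484]
contact_force: [1.1, -0.0, -0.5]
opening: 21.1
```

```bash
python3 - <<'E'
from h import *
st(.07)
E
```

```text
t 39.55 pos [520.8  92.1 285.4] F [ 1.1 -0.  -0.5] open 21.1 q5,7 [-0.7   0.09  0.47  1.68 -0.04  1.38 -0.16]
y [ 0.006  0.    -1.   ] z [0.998 0.068 0.006]
turn [-0.     0.006  0.001]
```

Call:
{"fn": "drive_tool", "kwargs": {
  "rows": [
    [0.4,2,-3,0,0.006,0],
    [0,0,-5,0,0,0],
    [0,0,-5,0,0,0],
    [0,0,-3,0,0,0],
    [0,0,0,0,0,0],
    [0,0,0,0,0,0]
  ]
}}

```text
clock: 40.3
position: [525.7, 108.4, 123.8]
orientation: [0.517, -0.515, 0.483, -0.485]
contact_force: [-0.6, 0.3, 0.7]
opening: 21.0
```

```bash
python3 - <<'E'
from h import *
st(.07)
E
```

```text
t 40.3 pos [525.7 108.4 123.8] F [-0.6  0.3  0.7] open 21.0 q5,7 [-0.68  0.25  0.45  1.86 -0.12  1.06 -0.12]
y [ 0.004  0.    -1.   ] z [0.998 0.065 0.004]
turn [-0.     0.004  0.005]
```

Call:
{"fn": "drive_tool", "kwargs": {
  "rows": [
    [0,0.4,-1.5,0,0.004,0.004],
    [0,0.1,-1.5,0,0,0],
    [0,0,-0.6,0,0,0],
    [0,0,0,0,0,0]
  ]
}}

```text
clock: 40.8
position: [527.1, 114.2, 87.8]
orientation: [0.518, -0.516, 0.482, -0.483]
contact_force: [0.4, 0.4, 0.0]
opening: 21.0
```

```bash
python3 - <<'E'
from h import *
st(.07)
E
```

```text
t 40.8 pos [527.1 114.2  87.8] F [0.4 0.4 0. ] open 21.0 q5,7 [-0.67  0.3   0.43  1.89 -0.15  0.98 -0.1 ]
y [ 0.004  0.002 -1.   ] z [0.998 0.069 0.004]
turn [-0.002  0.004  0.001]
```

Release and go to F1 (425,-366).

Call:
{"fn": "drive_tool", "kwargs": {
  "rows": [
    [0,0,-0.2,0,0,0],
    [0,0,0,0,0,0]
  ]
}}

```text
clock: 41.05
position: [527.3, 114.2, 86.1]
orientation: [0.519, -0.515, 0.482, -0.483]
contact_force: [-0.0, 1.0, -0.2]
opening: 21.1
```

Call:
{"fn": "drive_tool", "kwargs": {
  "rows": [
    [0,0,0,0,0,0],
    [0,0,0,0,0,0],
    [0,0,4,0,0,0],
    [0,0,5,0,0,0],
    [0,0,5,0,0,0],
    [-0.5,-5,4,0,0,0],
    [-0.5,-5.5,0,0,0,0],
    [-0.8,-5.5,0,0,0,0],
    [-1,-5.5,0,0,0,0],
    [-1,-5.5,0,0,0,0],
    [-1,-5.5,0,0,0,0],
    [-1,-5.5,0,0,0,0]
  ],
  "claw": 45
}}

```text
clock: 42.55
position: [466.9, -270.5, 273.4]
orientation: [0.523, -0.515, 0.478, -0.482]
contact_force: [1.2, 0.2, -0.5]
opening: 38.5
```

Call:
{"fn": "drive_tool", "kwargs": {
  "rows": [
    [-1,-3,0,0,0,0],
    [-1,-3,0,0,0,0],
    [-0.5,0,-3,0,0,0],
    [0,0,-2,0,0,0],
    [0,0,0,0,0,0]
  ]
}}

```text
clock: 43.18
position: [438.0, -338.5, 223.7]
orientation: [0.521, -0.513, 0.479, -0.486]
contact_force: [0.4, -0.3, -1.0]
opening: 38.6
```

```bash
python3 - <<'E'
from h import *
look(425,-366)
E
```

```text
t 43.17 pos [ 438.  -338.5  223.7] F [ 0.4 -0.3 -1. ] open 38.6 q5,7 [-0.15  0.22  0.85  1.73 -0.18  1.26  0.81]
y [ 0.014  0.001 -1.   ] z [0.997 0.069 0.015]
turn [-0.001  0.014  0.001]
pred 212.8 239.4
[213. 240.] [229 198  22  30 535] [ 425. -366.   82.]
[232. 229.] [166 204 128  58 538] [ 415. -388.   82.]
```

Call:
{"fn": "drive_tool", "kwargs": {
  "rows": [
    [-1.3,-2.7,-4,0,0.012,0],
    [-0.3,-0.3,-4,0,0,0],
    [0,0,-2.5,0,0,0],
    [0,0,0,0,0,0],
    [0,0,0,0,0,0]
  ]
}}

```text
clock: 43.85
position: [426.6, -370.4, 123.5]
orientation: [0.52, -0.516, 0.477, -0.485]
contact_force: [0.2, 0.6, 0.4]
opening: 38.5
```

```bash
python3 - <<'E'
from h import *
look(425,-366)
E
```

```text
t 43.85 pos [ 426.6 -370.4  123.5] F [0.2 0.6 0.4] open 38.5 q5,7 [-0.04  0.37  0.82  1.81 -0.31  1.08  0.97]
y [ 0.012 -0.003 -1.   ] z [0.997 0.074 0.012]
turn [ 0.003  0.012 -0.004]
pred 225.1 253.9
[225. 254.] [ 237  201   36   48 1366] [ 425. -366.   82.]
[241. 219.] [147 208 147  68 875] [ 404. -378.   82.]
```

Call:
{"fn": "drive_tool", "kwargs": {
  "rows": [
    [-0.1,0.3,-2,0.003,0.012,0],
    [-0.1,0,-1.9,0,0,0],
    [0,0,-0.5,0,0,0],
    [0,0,0,0,0,0]
  ]
}}

```text
clock: 44.4
position: [425.5, -366.9, 77.9]
orientation: [0.519, -0.518, 0.481, -0.481]
contact_force: [1.3, -0.5, -0.2]
opening: 38.1
```

Call:
{"fn": "drive_tool", "kwargs": {
  "rows": [
    [0,0,0,0,0,0],
    [0,0,0,0,0,0],
    [0,0,0,0,0,0],
    [0,0,0,0,0,0]
  ],
  "claw": 0
}}

```text
clock: 44.9
position: [425.8, -367.3, 78.7]
orientation: [0.519, -0.518, 0.48, -0.482]
contact_force: [0.3, -0.0, -0.5]
opening: 20.7
```

Call:
{"fn": "drive_tool", "kwargs": {
  "rows": [
    [0,0,4,0,0,0],
    [0,0,5,0,0,0],
    [0,0,5,0,0,0],
    [0,0,5,0,0,0],
    [1.5,5,1,0,0,0],
    [1.5,5,0,0,0,0],
    [1.5,5,0,0,0,0],
    [1.5,5,0,0,0,0],
    [1.5,5,0,0,0,0],
    [1.5,5,0,0,0,0],
    [1.5,4.5,0,0,0,0],
    [0,0,0,0,0,0]
  ]
}}

```text
clock: 46.4
position: [529.3, -11.1, 286.6]
orientation: [0.519, -0.516, 0.481, -0.483]
contact_force: [-0.8, -0.5, -0.8]
opening: 21.2
```

```bash
python3 - <<'E'
from h import *
st(.07)
E
```

```text
t 46.4 pos [529.3 -11.1 286.6] F [-0.8 -0.5 -0.8] open 21.2 q5,7 [-0.63  0.09  0.6   1.68 -0.05  1.39  0.06]
y [ 0.006  0.001 -1.   ] z [0.997 0.071 0.006]
turn [-0.001  0.006 -0.001]
```

Target pocket (-50,-50) → (532,14), release z 87.

Call:
{"fn": "drive_tool", "kwargs": {
  "rows": [
    [0.3,2.5,-3,0,0.006,0],
    [0,0,-5,0,0,0],
    [0,0,-5,0,0,0],
    [0,0,-3,0,0,0],
    [0,0,0,0,0,0],
    [0,0,0,0,0,0]
  ]
}}

```text
clock: 47.15
position: [532.6, 10.4, 125.0]
orientation: [0.518, -0.515, 0.482, -0.484]
contact_force: [0.5, -0.3, -0.9]
opening: 20.8
```

```bash
python3 - <<'E'
from h import *
st(.07)
E
```

```text
t 47.15 pos [532.6  10.4 125. ] F [ 0.5 -0.3 -0.9] open 20.8 q5,7 [-0.61  0.25  0.58  1.88 -0.15  1.06  0.09]
y [ 0.004  0.001 -1.   ] z [0.998 0.067 0.004]
turn [-0.001  0.004  0.003]
```

Call:
{"fn": "drive_tool", "kwargs": {
  "rows": [
    [0,0.3,-1.5,0,0.004,0.003],
    [0,0,-1.5,0,0,0],
    [0,0,-0.7,0,0,0],
    [0,0,0,0,0,0]
  ]
}}

```text
clock: 47.65
position: [534.0, 13.7, 87.9]
orientation: [0.519, -0.516, 0.482, -0.483]
contact_force: [0.5, 0.4, -0.4]
opening: 20.9
```

Call:
{"fn": "drive_tool", "kwargs": {
  "rows": [
    [0,0,0,0,0,0],
    [0,0,0,0,0,0]
  ]
}}

```text
clock: 47.9
position: [534.3, 13.7, 88.3]
orientation: [0.519, -0.516, 0.482, -0.483]
contact_force: [-0.3, -0.5, -1.5]
opening: 20.8
```

Release, lift, and check everything.

Call:
{"fn": "drive_tool", "kwargs": {
  "rows": [
    [0,0,-0.2,0,0,0],
    [0,0,0,0,0,0],
    [0,0,0,0,0,0],
    [0,0,4,0,0,0],
    [0,0,5,0,0,0],
    [0,0,5,0,0,0],
    [-1,0,5,0,0,0],
    [-2,0,4,0,0,0],
    [-2,0,0,0,0,0],
    [-2,1,0,0,0,0],
    [0,0,0,0,0,0],
    [0,0,0,0,0,0]
  ],
  "claw": 50
}}

```text
clock: 49.4
position: [461.9, 22.7, 325.3]
orientation: [0.52, -0.514, 0.481, -0.484]
contact_force: [-0.5, 0.7, -0.2]
opening: 42.5
```

```bash
python3 - <<'E'
from h import *
p=optics.camera('wrist');s=optics.camera('scene');st(.07)
np.savez('w7.npz',**p)
a=p['pixels'];b=s['pixels'][60:444,0:512]
cv2.imwrite('pics/c7.png',cv2.resize(np.hstack([a,cv2.resize(s['pixels'][100:300,80:413],(640,384))]),(1152*800//1152,384*800//1152))[:,:,::-1])
g=p['pixels'].astype(int).sum(2);r,c=map(int,proj(p,(440,60,145)));print(r,c)
m=np.zeros(g.shape,np.uint8);m[max(r-60,0):r+60,c-60:c+60]=(g[max(r-60,0):r+60,c-60:c+60]<150)
n,l,t,ce=cv2.connectedComponentsWithStats(m)
for i in range(1,n):
    if t[i][4]>60: print(t[i],np.round(atz(p,ce[i][::-1],140)))
E
```

```text
t 49.5 pos [462.   22.6 325.1] F [-0.3 -0.2  1.4] open 42.7 q5,7 [-0.72 -0.11  0.53  1.76  0.06  1.47 -0.13]
y [ 0.007  0.003 -1.   ] z [0.998 0.068 0.007]
turn [-0.003  0.007  0.002]
139 236
[237 107  12  69 776] [446.  59. 140.]
```

View pics/c7.png

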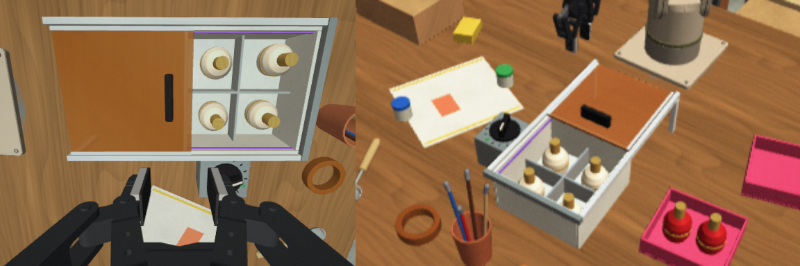

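All four ivory ornaments stand in separate pockets, both reds are upright in the tray, the newspaper is empty and the pots are unmoved. Next I shut the hatch, with the handle at (446,59).

Call:
{"fn": "drive_tool", "kwargs": {
  "rows": [
    [-1.6,3.6,-3,-0.003,0.007,0],
    [0,0,-5,0,0,0],
    [0,0,-5,0,0,0],
    [0,0,-1,0,0,0],
    [0,0,0,0,0,0],
    [0,0,0,0,0,0]
  ]
}}

```text
clock: 50.25
position: [448.8, 58.4, 184.0]
orientation: [0.516, -0.515, 0.482, -0.485]
contact_force: [1.4, 0.2, 0.0]
opening: 42.6
```

```bash
python3 - <<'E'
from h import *
st(.07)
E
```

```text
t 50.25 pos [448.8  58.4 184. ] F [1.4 0.2 0. ] open 42.6 q5,7 [-0.74 -0.03  0.51  2.    0.02  1.17 -0.18]
y [ 0.003 -0.001 -1.   ] z [0.998 0.065 0.003]
turn [0.001 0.003 0.005]
```

Call:
{"fn": "drive_tool", "kwargs": {
  "rows": [
    [-0.3,0,-3,0,0.003,0.005],
    [-0.1,0,-1.8,0,0,0],
    [0,0,-0.3,0,0,0],
    [0,0,0,0,0,0]
  ]
}}

```text
clock: 50.75
position: [449.3, 59.5, 138.3]
orientation: [0.52, -0.514, 0.48, -0.484]
contact_force: [0.3, 0.5, 0.5]
opening: 42.6
```

Call:
{"fn": "drive_tool", "kwargs": {
  "rows": [
    [0,0,0,0,0,0],
    [0,0,0,0,0,0],
    [0,0,0,0,0,0],
    [0,0,0,0,0,0]
  ],
  "claw": 0,
  "grip_force": 40
}}

```text
clock: 51.25
position: [450.0, 59.7, 139.8]
orientation: [0.521, -0.513, 0.48, -0.484]
contact_force: [0.1, -0.3, -3.2]
opening: 11.1
```

Call:
{"fn": "drive_tool", "kwargs": {
  "rows": [
    [1,0.07,0,0,0,0],
    [2,0.14,0,0,0,0],
    [2,0.14,0,0,0,0],
    [2,0.14,0,0,0,0],
    [2,0.14,0,0,0,0],
    [2,0.14,0,0,0,0],
    [2,0.14,0,0,0,0],
    [2,0.14,0,0,0,0],
    [1,0.07,0,0,0,0],
    [0,0,0,0,0,0]
  ]
}}

```text
clock: 52.5
position: [618.4, 70.8, 139.9]
orientation: [0.52, -0.515, 0.48, -0.483]
contact_force: [1.6, 0.7, 0.8]
opening: 11.1
```

```bash
python3 - <<'E'
from h import *
st(.07)
E
```

```text
t 52.5 pos [618.4  70.8 139.9] F [1.6 0.7 0.8] open 11.1 q5,7 [-0.6   0.43  0.53  1.63 -0.24  1.14  0.06]
y [ 0.009  0.003 -1.   ] z [0.997 0.071 0.009]
turn [-0.003  0.009 -0.001]
```

Call:
{"fn": "drive_tool", "kwargs": {
  "rows": [
    [1,0.07,0,0,0,0],
    [0.8,0.06,0,0,0,0],
    [0.5,0.03,0,0,0,0],
    [0.5,0.03,0,0,0,0],
    [0.4,0.03,0,0,0,0],
    [0.4,0.03,0,0,0,0],
    [0.4,0.03,0,0,0,0]
  ]
}}

```text
clock: 53.38
position: [641.2, 72.3, 139.7]
orientation: [-0.509, 0.525, -0.493, 0.471]
contact_force: [-27.3, -1.7, 15.9]
opening: 11.2
```

```bash
python3 - <<'E'
from h import *
st(.07)
E
```

```text
t 53.38 pos [641.2  72.3 139.7] F [-27.3  -1.7  15.9] open 11.2 q5,7 [-0.56  0.51  0.52  1.52 -0.27  1.22  0.08]
y [-0.037  0.004 -0.999] z [ 0.997  0.07  -0.037]
turn [-0.004 -0.037 -0.   ]
```

Call:
{"fn": "drive_tool", "kwargs": {
  "rows": [
    [0,0,0,0,0,0],
    [0,0,0,0,0,0],
    [0,0,0,0,0,0]
  ],
  "claw": 50
}}

```text
clock: 53.75
position: [641.5, 72.8, 139.4]
orientation: [-0.51, 0.525, -0.492, 0.471]
contact_force: [-0.6, 0.2, -0.1]
opening: 42.6
```

Call:
{"fn": "drive_tool", "kwargs": {
  "rows": [
    [0,0,4,-0.003,-0.03,0],
    [0,0,5,0,0,0],
    [0,0,5,0,0,0],
    [-2,0,4,0,0,0.15],
    [-2,-2,2,0,0,0.15],
    [0,-5,0,0,0,0.15],
    [0,-4,0,0,0,0.15],
    [0,-2,0,0,0,0.15],
    [0,0,0,0,0,0.15],
    [0,0,0,0,0,0],
    [0,0,0,0,0,0]
  ]
}}

```text
clock: 55.12
position: [601.2, -60.5, 346.7]
orientation: [-0.678, 0.679, -0.198, 0.202]
contact_force: [0.1, 0.8, -0.4]
opening: 42.8
```

```bash
python3 - <<'E'
from h import *
p=optics.camera('wrist');d=optics.camera('side');st(.439+np.pi/2)
np.savez('w8.npz',**p)
cv2.imwrite('pics/w8.png',np.hstack([p['pixels'],cv2.resize(d['pixels'][110:270,220:350],(312,384))])[:,:,::-1][:, :800])
print(proj(p,(567,-97,117)),proj(p,(645,72,145)))
E
```

```text
t 55.23 pos [601.2 -60.2 346.6] F [ 0.3 -0.4 -0.4] open 42.7 q5,7 [-0.38  0.26  0.52  1.37 -0.13  1.53  1.12]
y [ 0.005 -0.003 -1.   ] z [ 0.541  0.841 -0.   ]
turn [1.000e-03 6.000e-03 1.011e+00]
[np.float64(157.0), np.float64(216.0)] [np.float64(138.4), np.float64(380.4)]
```

View pics/w8.png

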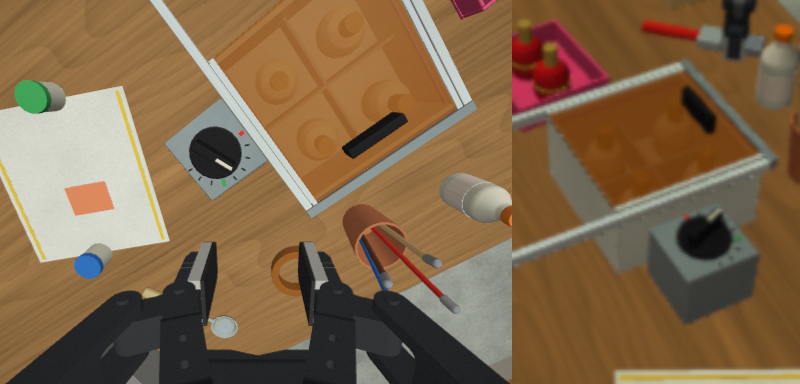

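```bash
python3 - <<'E'
from h import *
p=dict(np.load('w8.npz'))
I=p['pixels'];h=cv2.cvtColor(I,cv2.COLOR_RGB2HSV)
sub=np.zeros(h.shape[:2],np.uint8);sub[115:195,180:250]=1
g=I.astype(int).sum(2)
m=(((g<150)&(sub>0))).astype(np.uint8)
n,l,t,ce=cv2.connectedComponentsWithStats(m);i=1+np.argmax(t[1:,4]);print('disc',t[i],ce[i],np.round(atz(p,ce[i][::-1],95)),np.round(atz(p,ce[i][::-1],105)))
C=atz(p,ce[i][::-1],97)
y,x=np.where((I.min(2)>165)&(sub>0)&(np.hypot(*(np.indices(g.shape)-np.array(ce[i][::-1])[:,None,None]))<24))
pts=np.c_[x,y].astype(np.float32);vx,vy,x0,y0=cv2.fitLine(pts,cv2.DIST_L2,0,.01,.01).ravel()
A=atz(p,(y0,x0),117);B=atz(p,(y0+8*vy,x0+8*vx),117);d=B-A;print('ptr',len(pts),x0,y0,np.round(A),'angle',np.arctan2(d[1],d[0]),'dial',np.pi/2-(np.arctan2(d[1],d[0])-.07))
for n_,c in (('red',(242,133)),('green',(223,182))):
    v=atz(p,c[::-1],85)-C;a=np.arctan2(v[1],v[0]);print(n_,np.pi/2-(a-.07))
b=C
print('wb dial pose pred', 577-20*.9976+166*.07, 67-20*.07-166*.9976)
E
```

```text
disc [ 190  127   51   52 1960] [214.41632653 151.87091837] [ 563. -100.   95.] [562. -98. 105.]
ptr 50 223.38 163.86 [579. -94. 117.] angle 0.43818239556183053 dial 1.2026139312330661
red 0.07640648695434216
green 2.0308133447432355
wb dial pose pred 568.668 -100.00160000000002
```

Call:
{"fn": "drive_tool", "kwargs": {
  "rows": [
    [-0.6,-0.7,-1,0,0,0.15],
    [-0.6,-0.7,-2,0,0,0.15],
    [-0.6,-0.7,-2,0,0,0.15],
    [-0.6,-0.7,-2,0,0,0.15],
    [-0.6,-0.6,-2,0,0,0.15],
    [-0.6,-0.6,-2,0,0,0.15],
    [0,0,-2,0,0,0.11],
    [0,0,-2,0,0,0],
    [0,0,0,0,0,0],
    [0,0,0,0,0,0]
  ]
}}

```text
clock: 56.48
position: [565.2, -97.1, 192.9]
orientation: [0.689, -0.687, -0.165, 0.16]
contact_force: [0.3, 0.2, 0.9]
opening: 42.6
```

```bash
python3 - <<'E'
from h import *
st(.438+np.pi/2)
p=optics.camera('wrist');cv2.imwrite('pics/w9.png',p['pixels'][:,:,::-1]);np.savez('w9.npz',**p)
print(proj(p,(565,-100,117)))
E
```

```text
t 56.48 pos [565.2 -97.1 192.9] F [0.3 0.2 0.9] open 42.6 q5,7 [-0.25  0.25  0.4   1.69 -0.11  1.21  2.21]
y [ 0.006  0.004 -1.   ] z [-0.447  0.894  0.001]
turn [-0.004  0.006 -0.026]
[np.float64(207.8), np.float64(253.2)]
```

View pics/w9.png

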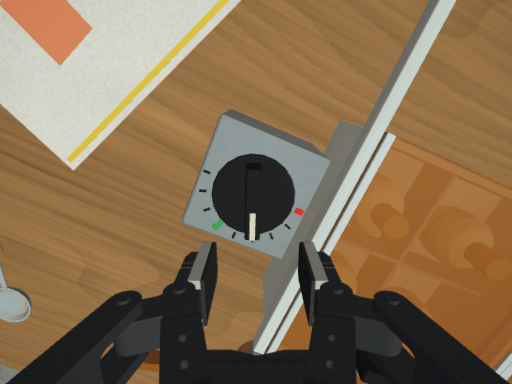

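```bash
python3 - <<'E'
from h import *
p=dict(np.load('w9.npz'))
print(atz(p,(202,253),117),atz(p,(163,253),117),atz(p,(240,252),117))
E
```

```text
[ 561.0390698  -102.13523832  117.        ] [ 535.12888975 -114.92411285  117.        ] [588.91692551 -89.22267374 117.        ]
```

Call:
{"fn": "drive_tool", "kwargs": {
  "rows": [
    [0,-0.3,-3,-0.004,0.006,-0.02],
    [0,0,-3,0,0,0],
    [0,0,0,0,0,0],
    [0,0,0,0,0,0]
  ]
}}

```text
clock: 57.02
position: [568.0, -99.8, 136.5]
orientation: [-0.689, 0.69, 0.158, -0.153]
contact_force: [-0.9, 0.3, 0.3]
opening: 42.9
```

```bash
python3 - <<'E'
from h import *
st(.438+np.pi/2)
E
```

```text
t 57.02 pos [568.  -99.8 136.5] F [-0.9  0.3  0.3] open 42.9 q5,7 [-0.24  0.31  0.39  1.75 -0.13  1.1   2.22]
y [ 0.007  0.    -1.   ] z [-0.428  0.904 -0.003]
turn [-0.     0.007 -0.005]
```

Call:
{"fn": "drive_tool", "kwargs": {
  "rows": [
    [-0.5,-0.1,-1.5,0,0.007,0],
    [-0.1,-0.1,-1.2,0,0,0],
    [0,0,-0.3,0,0,0],
    [0,0,0,0,0,0]
  ]
}}

```text
clock: 57.52
position: [562.5, -102.1, 106.6]
orientation: [-0.69, 0.69, 0.156, -0.154]
contact_force: [0.2, -0.9, -0.5]
opening: 42.5
```

Call:
{"fn": "drive_tool", "kwargs": {
  "rows": [
    [0,0,0,0,0,0],
    [0,0,0,0,0,0],
    [0,0,0,0,0,0],
    [0,0,0,0,0,0]
  ],
  "claw": 0,
  "grip_force": 40
}}

```text
clock: 58.02
position: [562.8, -102.2, 107.1]
orientation: [-0.69, 0.69, 0.156, -0.154]
contact_force: [1.3, -0.0, -1.3]
opening: 10.8
```

```bash
python3 - <<'E'
from h import *
st(.438+np.pi/2)
E
```

```text
t 58.02 pos [ 562.8 -102.2  107.1] F [ 1.3 -0.  -1.3] open 10.8 q5,7 [-0.23  0.34  0.39  1.78 -0.15  1.04  2.23]
y [ 0.003  0.    -1.   ] z [-0.428  0.904 -0.001]
turn [-0.     0.003 -0.004]
```

Gripped. Turn 0.8 rad clockwise (negative about z).

Call:
{"fn": "drive_tool", "kwargs": {
  "rows": [
    [0,0,0,0,0,-0.12],
    [0,0,0,0,0,-0.12],
    [0,0,0,0,0,-0.12],
    [0,0,0,0,0,-0.12],
    [0,0,0,0,0,-0.12],
    [0,0,0,0,0,0]
  ]
}}

```text
clock: 58.78
position: [562.7, -101.3, 107.1]
orientation: [-0.704, 0.705, -0.06, 0.062]
contact_force: [0.2, -0.7, -0.7]
opening: 10.9
```

```bash
python3 - <<'E'
from h import *
o,_=tool();st(.438-.8+np.pi/2);print(np.round(o['torque'],2))
E
```

```text
t 58.77 pos [ 562.7 -101.3  107.1] F [ 0.2 -0.7 -0.7] open 10.9 q5,7 [-0.31  0.35  0.49  1.79 -0.19  1.05  1.65]
y [ 0.003 -0.001 -1.   ] z [ 0.173  0.985 -0.   ]
turn [ 0.001  0.003 -0.188]
[-0.09  0.01 -0.06]
```

Call:
{"fn": "drive_tool", "kwargs": {
  "rows": [
    [0,0,0,0,0,-0.1],
    [0,0,0,0,0,-0.09],
    [0,0,0,0,0,0]
  ]
}}

```text
clock: 59.15
position: [562.7, -101.0, 107.1]
orientation: [-0.696, 0.696, -0.125, 0.127]
contact_force: [-0.8, -0.5, -1.0]
opening: 11.2
```

```bash
python3 - <<'E'
from h import *
o,_=tool();st(.438-.8+np.pi/2);print(np.round(o['torque'],2))
E
```

```text
t 59.15 pos [ 562.7 -101.   107.1] F [-0.8 -0.5 -1. ] open 11.2 q5,7 [-0.34  0.36  0.53  1.79 -0.2   1.05  1.47]
y [ 0.003 -0.001 -1.   ] z [ 0.351  0.936 -0.   ]
turn [ 0.001  0.003 -0.003]
[-0.09  0.01 -0.01]
```

Call:
{"fn": "drive_tool", "kwargs": {
  "rows": [
    [0,0,0,0,0,0],
    [0,0,0,0,0,0],
    [0,0,0,0,0,0],
    [0,0,4,0,0,0],
    [0,0,5,0,0,0],
    [0,0,5,0,0,0],
    [0,0,5,0,0,0],
    [0,-2,4,0,0,0],
    [0,0,0,0,0,0],
    [0,0,0,0,0,0]
  ],
  "claw": 50
}}

```text
clock: 60.4
position: [560.9, -121.3, 344.1]
orientation: [-0.696, 0.697, -0.121, 0.123]
contact_force: [-1.7, 0.2, -0.8]
opening: 42.8
```

```bash
python3 - <<'E'
from h import *
st()
p=optics.camera('wrist');d=optics.camera('scene');np.savez('w10.npz',**p)
cv2.imwrite('pics/w10.png',cv2.resize(np.hstack([p['pixels'],cv2.resize(d['pixels'][100:300,80:347],(512,384))]),(800,300))[:,:,::-1])
I=p['pixels'];r,c=proj(p,(563,-101,110));g=np.indices(I.shape[:2])
y,x=np.where((I.min(2)>165)&(np.hypot(g[0]-r,g[1]-c)<30))
vx,vy,x0,y0=cv2.fitLine(np.c_[x,y].astype(np.float32),cv2.DIST_L2,0,.01,.01).ravel()
A=atz(p,(y0,x0),117);B=atz(p,(y0+8*vy,x0+8*vx),117);v=B-A;v*=np.sign(v[0]);print(len(x),A,'dial',np.pi/2-(np.arctan2(v[1],v[0])-.07))
E
```

```text
t 60.4 pos [ 560.9 -121.3  344.1] F [-1.7  0.2 -0.8] open 42.8 q5,7 [-0.36  0.19  0.58  1.46 -0.1   1.52  1.44]
y [ 0.002 -0.001 -1.   ] z [ 0.341  0.94  -0.   ]
45 [ 579.91889062 -106.92616294  117.        ] dial 2.0248103805416915
```

View pics/w10.png

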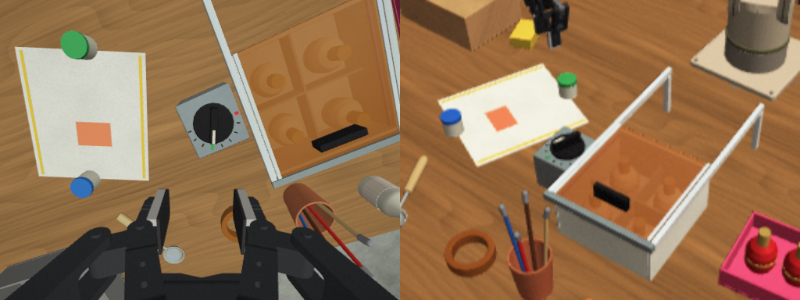

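The dial points at the green mark (2.02 by measurement). One numeric check of the hatch position, then hand in.

```bash
python3 - <<'E'
from h import *
for cam in ('scene','side','wrist'):
    p=optics.camera(cam);r,c=map(int,proj(p,(645,72,138)))
    g=p['pixels'].astype(int).sum(2);k=45 if cam=='wrist' else 20
    m=np.zeros(g.shape,np.uint8);m[r-k:r+k,c-k:c+k]=g[r-k:r+k,c-k:c+k]<140
    n,l,t,ce=cv2.connectedComponentsWithStats(m);i=1+np.argmax(t[1:,4])
    X=atz(p,ce[i][::-1],132);print(cam,(r,c),np.round(ce[i][::-1]),np.round(X),mt(X),'shut pred',np.round(proj(p,(577+67.8,67+4.8,132))))
E
```

```text
scene (229, 220) [231. 221.] [643.  72. 132.] [67.  1.] shut pred [231. 220.]
side (152, 298) [141. 312.] [715. 116. 132.] [141.  40.] shut pred [154. 299.]
wrist (180, 439) [176. 435.] [641.  71. 132.] [64. -0.] shut pred [179. 436.]
```

```bash
python3 -c "
from bench import order;print(order.hand_in())"
```

```text
the job is handed in; nothing more can be done
None
```

I did the whole job and handed it in at about 61 s of the 210 s allowed; `hand_in` reports no verdict.

- **Opening and moving the ornaments:** I slid the hatch fully open. Both red ornaments went upright into the farther pink tray. The four ivory ones went into separate pockets of the machine.
- **Hatch:** I closed it slowly by its handle until it stopped against the frame with about 27 N.
- **Dial:** It started at about 1.2 rad (third click), not at 0, so I turned it 0.8 rad clockwise to reach the green mark.

**Last checks:**
- In the pictures the ivory ornaments stood in their own pockets and the reds stood in the tray.
- The pots looked unmoved, and nothing was touching the gripper.
- The dial measured 2.02 rad.
- The hatch handle measured 67 mm along the machine from the scene camera and 64 mm from the wrist camera, against 68 mm expected when shut.
- The side-camera handle check failed, because it picked up a different dark object (it read 141 mm), so I ignored it. That leaves the hatch being shut resting on the other two cameras and the firm stop.

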